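# Load two sample tins from behind the bottles onto the sprung lift

## Task

Two sample tins stand in the grey spill tray behind two reagent bottles: first clear both bottles out of the way by standing them in the stainless side tray. Then load the analyser's sprung lift, setting the wide tin down gently in the middle of its platform (never driving the platform down to its stop) and then the small tin centred on top of the wide one. Finally stand each bottle back where it stood at the start, keeping bottles and tins upright and leaving the rubber stopper and the amber vial where they are.

Things in the scene. Friction and masses are not known exactly. Their poses are not given: they have to be found in the camera images.
- round_bottle: Reagent bottle, off-white plastic, round: 56 mm diameter up to 118 mm, sloping shoulder, then a white cap 34 mm in diameter, 150 mm tall in all, about 0.35 kg. Stands in the front row of the spill tray, left or right. Origin at the centre of its underside, z up.
- square_bottle: Reagent bottle, off-white plastic, square: 56 x 56 mm body with upright faces, 100 mm high, then a short shoulder and a white cap 36 mm in diameter, 124 mm tall in all, about 0.33 kg. Stands in the front row of the spill tray, left or right. Origin at the centre of its underside, x and y square to its faces, z up.
- wide_tin: Shut sample tin, bare pale metal cylinder, 54 mm diameter, 42 mm tall, flat top, about 0.4 kg. Stands in the back row of the spill tray, 62 mm behind a bottle (centre to centre). Origin at the centre of its underside, z up.
- small_tin: Shut sample tin, bare pale metal cylinder, 38 mm diameter, 36 mm tall, flat top, about 0.22 kg. Stands in the back row of the spill tray, 62 mm behind the other bottle. Origin at the centre of its underside, z up.
- bay: Grey plastic spill tray, fixed, 170 mm (its x) by 250 mm (its y), 14 mm high over all with a 5 mm floor and 5 mm rim walls. Origin at the centre of its underside, on the bench; its -x side is the front. The bottles stand at about x = -31 mm, the tins at about x = +31 mm, both at about y = +55 and -55 mm.
- tray: Stainless steel side tray, grey, fixed, empty but for the amber vial, 160 mm (its x) by 240 mm (its y), 14 mm high over all with a 5 mm floor and 5 mm rim walls. Origin at the centre of its underside, on the bench. Room for both bottles, for instance at x = -15 mm, y = +60 and -60 mm.
- plate: The sprung lift's platform: round dark-grey steel plate, 84 mm diameter, 8 mm thick, on a stem over a fixed white housing (130 x 130 mm, 34 mm high). Origin at the centre of the plate's top face, 75 mm above the bench when empty; x and y square to the housing. It moves straight down only, up to 30 mm to its stop: it starts to sink at about 0.7 N, then 2.3 mm per newton (both tins together sink it about 13 mm), and springs back.
- stopper: Bystander: black rubber stopper, 26 mm diameter, 22 mm tall, standing between the two bottles in the spill tray. Leave it. Origin at the centre of its underside.
- vial: Bystander: amber glass vial with a black cap, 24 mm diameter, 45 mm tall, standing in the side tray at about x = +42 mm, y = 0. Leave it. Origin at the centre of its underside.
Things that resemble listed ones, but are neither listed nor needed, are in the scene too. Leave any pink look-alike of the part that bears plate alone.

How it is judged:
By the outcome, as a careful person would: the job done as asked, in the order asked, and still so for the second after the job is handed in, with the robot touching nothing.
It also fails if it takes over 138 s, if anything falls off the work surface, if the arm or the gripper's body presses on something with over 40 N, if the wrist force passes 120 N, or if a joint passes its speed limit or range.

## Robot

A 6-joint arm with a two-finger parallel gripper is mounted at the origin on the work surface. World frame = base frame: x ahead of the robot, y to its left, z up, the work surface at z = 0. Lengths are in m, angles in rad, forces in N, time in s.
With the tool pointing down it reaches from about 0.35 to 0.85 m from the base axis. Payload 8.1 kg.
Tool frame: the origin (TCP) lies at the very end of the fingers, on their centre line; the grasp point (between the pads) lies 19 mm behind it; z points along the fingers, x is the direction in which the jaws open and shut, and the axes are right-handed (so a half turn about z gives the same grasp; the last joint's range is limited). The gripper opens to 93 mm and grips with 3 to 60 N. Pads are 15 mm wide; open, the fingers measure 128 mm over their backs; the gripper's body (75 mm by 188 mm) begins 65 mm behind the grasp point.
Start: joints at [1.072, 0.13, 1.488, -0, 1.523, -0.085], TCP at [0.241, 0.549, 0.219] pointing down, gripper open.
Joint ranges: [-2.96, 2.96], [-0.89, 2.26], [0.02, 2.5], [-1.34, 4.48], [0, 2.73], [-2.66, 2.66]. Speed limits (rad/s): [2.39, 2.39, 2.79, 3.14, 3.14, 3.14].

## Interface

Orientations are given as a unit quaternion [w, x, y, z].
In Python, from cell import sense, vision, ticket, finder gives the robot as it stands.
- The arm moves only by the tool jog_arm, never from a script. Its argument "targets" is a list of rows, each an object with "translation": the shift along the tool's x, y, z scaled (see below), a list of three; "delta_rot": the turn, a rotation vector about the tool's x, y, z scaled (see below), a list of three. A call has 1 to 5 rows; each row shifts and turns the commanded pose from where the row before left it, along the tool's axes as they then stand; what a row does not reach is not made up. The controller multiplies each number of a shift by 4 cm and each number of a turn by 10 degrees. A row lasts 1/8 s, in which the tool goes at most 62.5 mm and 10.7 degrees, less where a joint would pass 70% of its speed; a pose out of reach is approached as far as the arm can. A call with a number of a shift or a turn outside -1 to 1 is refused whole. A call with a gripper value outside its range is refused whole. "claw" is the closure, from 0 (fully open) to 1 (shut), set as the call begins (left out, the last holds). The fingers move at their own pace and stop on an object; the grip force is fixed at half the most. Time passes only in rows, so rows that do not move let the fingers close. It gives the time, the measured TCP pose, the force and the opening at its end, in the units of the state.
- sense(): the state, without advancing time (a new reading comes with each control period).
- vision.camera(name): name is "side" or "top"; returns a dict with "pixels" (480x640x3 uint8, red, green, blue), "intrinsics" (3x3 intrinsics, pixels), "origin" and "rotation" of the camera in the world. Camera axes: x right, y down, z forward; pixel columns grow to the right and rows downward; lengths in m; the calibration is good to about 2 mm. A picture is of the moment at which its call begins. There is no depth.
- ticket.close_job(): hands the job in, once; it reports no verdict.
Trained networks look in a picture, given as the dict that the camera call returned (one of the last four; its "shot" number tells which), for a name from the list of things; names that differ only in an ending like _2 or _b are one class to them, and where a whole thing is asked for, a point or a joint stands for the part that bears it (a point fixed in the world has none). Each returns a list of dicts, best first, with "conf" (0 to 1); they miss things now and then, are a little off and sometimes report something else, mostly with a low value. They report only what shows in the picture. A call takes as long as a camera call. They do not tell look-alikes from the thing itself.
- finder.spot_in(picture, label): "uv" ([column, row] in pixels, amid what is visible of it).
- finder.regions_of(picture, label): "region" (480x640 bool, what is visible of it) and "uv" ([column, row] in pixels, amid what is visible of it).
The state is a dict: "clock": time; "joint_pos": joint angles; "qd": joint speeds; "effort": joint torques, N m; "tool_pos": TCP position; "eef_rot": TCP orientation; "force": force on the tool from outside, world axes, zero at the start; "torque": the same for the moment, N m; "width": finger opening in m.
Only numpy, scipy, OpenCV 4.12 (cv2) and the standard library are available. Lean on these libraries where they do the work, as an engineer would, in place of code of your own. Each camera call takes 0.05 s, during which the arm holds its last target. There are 200 camera calls.

## Working session

There is one attempt and no reset: what is moved stays moved. The work goes in short steps, Python scripts to look and compute and a tool call to move; the robot and the scene stay as the last step left them, time stands still between calls to the robot, and variables do not carry over. Pictures are saved under pics/ and viewed, about 12 in all and at most 16, crops included, and the job is handed in when it is done.

Besides the shell and the picture viewer there is one more tool, called as name([rows], argument=value, ...), one row to a line, values as JSON. jog_arm: Moves the arm, as the interface text tells. Shifts and turns lie within -1 to 1; 1 stands for 4 cm of shift or 10 degrees of turn. Its arguments: {"type":"object","properties":{"targets":{"type":"array"},"claw":{"type":"number"}},"required":["targets"]}

```bash
ls; mkdir -p pics; cat > h.py <<'E'
import numpy as np, cv2
from cell import sense, vision, ticket, finder
def ray(p,uv):
    d=np.linalg.inv(np.array(p["intrinsics"]))@[uv[0],uv[1],1.]
    return np.array(p["origin"]),np.array(p["rotation"])@d
def atz(p,uv,z):
    o,d=ray(p,uv); return (o+d*(z-o[2])/d[2])[:2]
def proj(p,X):
    c=np.array(p["rotation"]).T@(np.array(X)-p["origin"]); q=np.array(p["intrinsics"])@c; return q[:2]/q[2]
def save(p,n): cv2.imwrite("pics/"+n,p["pixels"][:,:,::-1])
E
python3 - <<'E'
from h import *
print(sense())
for n in("top","side"):
    p=vision.camera(n);save(p,n+"1.png");print(n,np.round(p["origin"],3),np.round(p["rotation"],2).tolist(),p["intrinsics"][0][0])
    for l in "round_bottle square_bottle wide_tin small_tin bay tray plate stopper vial".split():
        print(l,[(round(r["conf"],2),np.round(r["uv"]).tolist(),np.round(atz(p,r["uv"],0.02),3).tolist(),int(r["region"].sum())) for r in finder.regions_of(p,l)][:4])
E
```

```text
pics
{'clock': 0.0, 'joint_pos': array([ 1.07159686e+00,  1.31153197e-01,  1.48928379e+00, -7.04759409e-06,
        1.52300081e+00, -8.53801240e-02]), 'qd': array([-9.82129995e-04,  4.34786765e-04,  1.55640236e-03, -1.35437368e-03,
       -6.58388898e-05, -5.88649113e-04]), 'effort': array([ 1.99561502e-03, -5.59853196e+01, -4.91760206e+01,  7.67541351e-02,
        3.53098253e-02, -1.28710249e-04]), 'tool_pos': array([0.24096061, 0.54886159, 0.21758974]), 'eef_rot': array([ 4.39814600e-04,  8.37289587e-01,  5.46758901e-01, -8.10995735e-04]), 'force': array([-0.18119146,  0.86292601, -0.27308089]), 'torque': array([0.01612458, 0.0262401 , 0.0186326 ]), 'width': 0.09296791321791784}
top [ 0.39  -0.014  1.143] [0.03, -0.71, 0.71, -0.02] 553.8175162842547Traceback (most recent call last):
  File "<stdin>", line 6, in <module>
  File "h.py", line 7, in atz
    o,d=ray(p,uv); return (o+d*(z-o[2])/d[2])[:2]
        ~~~^^^^^^
  File "h.py", line 5, in ray
    return np.array(p["origin"]),np.array(p["rotation"])@d
                                 ~~~~~~~~~~~~~~~~~~~~~~~^~
ValueError: matmul: Input operand 1 has a mismatch in its core dimension 0, with gufunc signature (n?,k),(k,m?)->(n?,m?) (size 3 is different from 4)
```

View pics/top1.png

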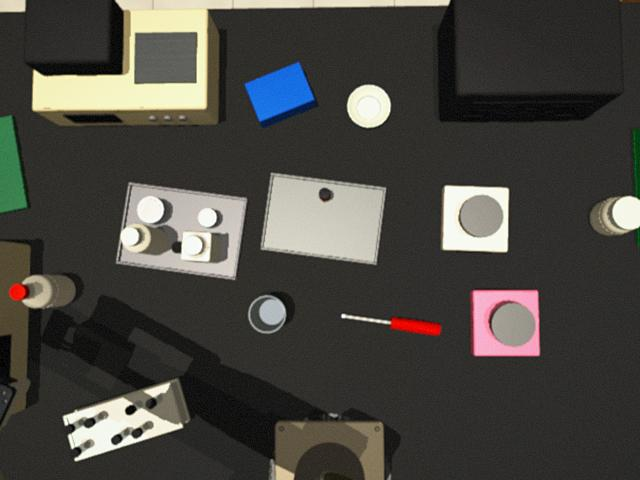

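The top view shows the bay at (180,230) with the round bottle at about (132,237), the square one at (195,246), and the tins at (151,209) and (207,216). The tray is at (324,218), the white lift at (480,216) and the pink look-alike at (512,324). The camera rotation is a quaternion, so I'll fix the helper.

```bash
python3 - <<'E'
s=open('h.py').read()
s=s.replace('np.array(p["rotation"])','RM(p)').replace("def ray","from scipy.spatial.transform import Rotation as Ro\ndef RM(p):\n    w,x,y,z=p['rotation']; return Ro.from_quat([x,y,z,w]).as_matrix()\ndef ray")
open('h.py','w').write(s)
E
python3 - <<'E'
from h import *
for n in("top","side"):
    p=vision.camera(n);save(p,n+"1.png");print(n,np.round(p["origin"],3),np.round(RM(p),2).tolist())
    for l in "round_bottle square_bottle wide_tin small_tin bay tray plate stopper vial".split():
        print(l,[(round(r["conf"],2),np.round(r["uv"]).tolist(),np.round(atz(p,r["uv"],0.02),3).tolist(),int(r["region"].sum())) for r in finder.regions_of(p,l)][:4])
E
```

```text
top [ 0.39  -0.014  1.143] [[-0.0, -1.0, 0.06], [-1.0, 0.01, 0.02], [-0.02, -0.06, -1.0]]
round_bottle [(0.8, [144.0, 239.0], [0.478, 0.376], 1199)]
square_bottle [(0.8, [203.0, 248.0], [0.459, 0.255], 1177), (0.19, [189.0, 224.0], [0.508, 0.284], 6329)]
wide_tin [(0.73, [154.0, 212.0], [0.535, 0.357], 633)]
small_tin [(0.78, [207.0, 218.0], [0.522, 0.248], 380)]
bay [(0.7, [189.0, 223.0], [0.512, 0.285], 6696)]
tray [(0.56, [323.0, 221.0], [0.514, 0.009], 8975)]
plate [(0.77, [482.0, 216.0], [0.523, -0.314], 1500), (0.6, [512.0, 325.0], [0.303, -0.368], 1622)]
stopper [(0.56, [208.0, 220.0], [0.517, 0.246], 312)]
vial []
side [ 0.233 -0.585  0.852] [[0.93, -0.31, 0.22], [-0.38, -0.72, 0.58], [-0.02, -0.62, -0.78]]
round_bottle [(0.91, [266.0, 123.0], [0.496, 0.464], 767)]
square_bottle [(0.62, [274.0, 163.0], [0.465, 0.301], 1106)]
wide_tin [(0.97, [292.0, 143.0], [0.536, 0.354], 431)]
small_tin [(0.52, [301.0, 171.0], [0.519, 0.245], 242)]
bay [(0.74, [297.0, 179.0], [0.499, 0.219], 2246)]
tray [(0.58, [334.0, 246.0], [0.5, -0.01], 5994)]
plate [(0.96, [310.0, 416.0], [0.311, -0.336], 2130), (0.56, [406.0, 343.0], [0.533, -0.279], 1596)]
stopper []
vial []
```

View pics/side1.png

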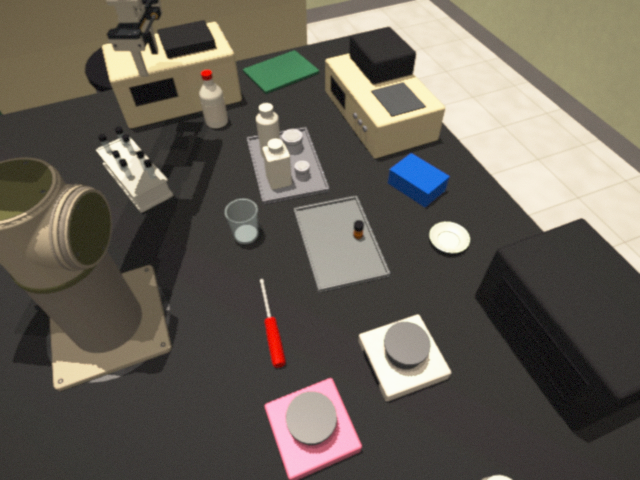

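The side view shows the round bottle at (266,125) and the square bottle at (276,165), with the tins behind at (292,138) and (302,167). The white lift's plate is at (406,343) and the pink one at (312,418). Next I'll look closer.

```bash
python3 - <<'E'
from h import *
t=cv2.imread("pics/top1.png");s=cv2.imread("pics/side1.png")
cv2.imwrite("pics/bay1.png",cv2.resize(t[175:285,110:255],None,fx=5,fy=5,interpolation=cv2.INTER_CUBIC))
a=cv2.resize(s[95:205,240:340],None,fx=4,fy=4,interpolation=cv2.INTER_CUBIC)
b=cv2.resize(t[180:260,435:515],(400,400),interpolation=cv2.INTER_CUBIC)
cv2.imwrite("pics/two.png",np.hstack([a,np.pad(b,((0,40),(0,0),(0,0)))]))
E
```

```text
(no output)
```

View pics/bay1.png

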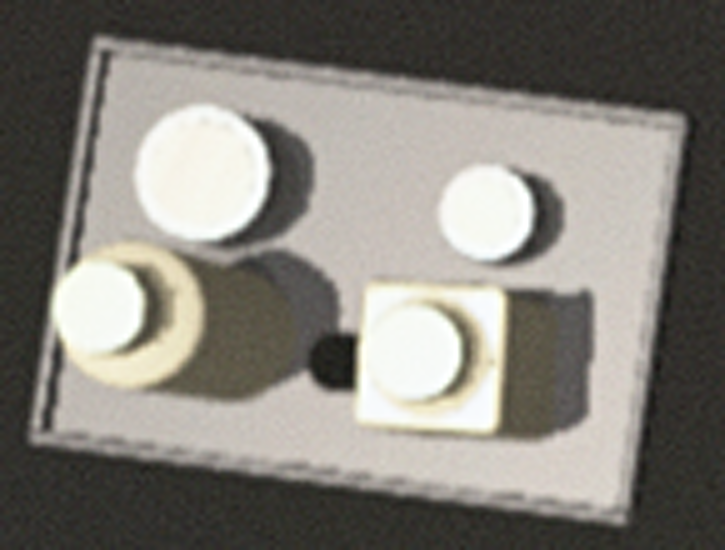

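View pics/two.png

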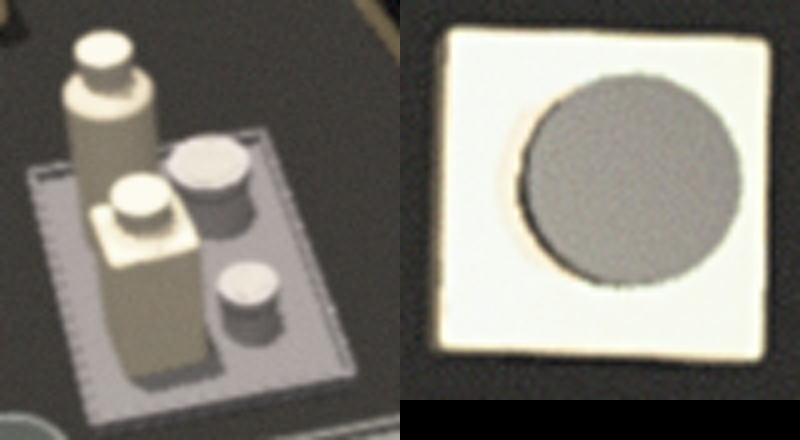

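```bash
python3 - <<'E'
from h import *
t=vision.camera("top");s=vision.camera("side")
f=lambda p,q,z,o,k: atz(p,[o[0]+(q[0]+.5)/k-.5,o[1]+(q[1]+.5)/k-.5],z)
O=(110,175)
def T(n,q,z): print(n,"top",np.round(f(t,q,z,O,5),4))
bc=np.array([f(t,q,.014,O,5) for q in[(98,38),(686,115),(628,522),(32,440)]])
def rect(n,c):
    print(n,"centre",np.round(c.mean(0),4),"len",np.round(np.linalg.norm(np.roll(c,-1,0)-c,axis=1),4),"ang",np.round([np.degrees(np.arctan2(*(np.roll(c,-1,0)-c)[i][::-1])) for i in range(4)],1))
rect("bay",bc)
T("wide",(203,172),.047);T("small",(487,213),.041);T("rcap",(103,308),.155);T("rbody",(132,315),.123);T("scap",(417,352),.129);T("stopper~",(335,360),.027)
rect("sq",np.array([f(t,q,.105,O,5) for q in[(365,283),(505,288),(500,435),(356,430)]]))
S=(240,95)
for n,q,z in[("rcap",(104,48),.155),("scap",(141,196),.129),("wide",(209,161),.047),("small",(248,284),.041)]: print(n,"side",np.round(f(s,q,z,S,4),4))
rect("sq side",np.array([f(s,q,.105,S,4) for q in[(92,207),(170,184),(199,240),(108,265)]]))
P=(435,180)
print("plate",f(t,(233,180),.075,P,5))
rect("hous",np.array([f(t,q,.034,P,5) for q in[(42,27),(370,38),(365,360),(35,352)]]))
print("plate side",atz(s,(407,343),.075))
rect("tray",np.array([atz(t,q,.014) for q in[(272,174),(386,187),(377,264),(262,249)]]))
print("vial",atz(t,(325,194),.045), sense()["clock"])
R=lambda:0
c=bc.mean(0);yv=(bc[0]-bc[1]);yv/=np.linalg.norm(yv);xv=np.array([yv[1],-yv[0]])
for a in(-.031,.031):
  for b in(.055,-.055):print(a,b,np.round(c+a*xv+b*yv,4))
E
```

```text
bay centre [0.497  0.3011] len [0.2472 0.169  0.2486 0.1685] ang [-97.9 172.2  82.   -8.3]
wide top [0.5368 0.3558]
small top [0.5202 0.2426]
rcap top [0.4732 0.3549]
rbody top [0.4732 0.3559]
scap top [0.4584 0.2476]
stopper~ top [0.4622 0.3073]
sq centre [0.4574 0.2482] len [0.0533 0.0556 0.0546 0.0557] ang [-92.4 178.6  87.8  -2.8]
rcap side [0.4739 0.3562]
scap side [0.4576 0.2463]
wide side [0.5366 0.3562]
small side [0.5195 0.2407]
sq side centre [0.4575 0.2498] len [0.0507 0.0549 0.0569 0.0534] ang [  1.4 -91.4 179.3  81.9]
plate [ 0.51594985 -0.29656232]
hous centre [ 0.5154 -0.2952] len [0.1311 0.1295 0.1309 0.1311] ang [-92.4 177.7  88.3  -2.2]
plate side [ 0.51421673 -0.3002686 ]
tray centre [0.5196 0.0077] len [0.2364 0.1592 0.2369 0.1564] ang [-97.  172.8  82.3  -7.4]
vial [0.56490419 0.00507856] 1.2
-0.031 0.055 [0.4738 0.3598]
-0.031 -0.055 [0.4587 0.2509]
0.031 0.055 [0.5352 0.3513]
0.031 -0.055 [0.5201 0.2424]
```

```bash
cat >> h.py <<'E'
def go(x,y,z,yaw=87.6):
    s=sense(); w,a,b,c=s["eef_rot"]; R=Ro.from_quat([a,b,c,w])
    d=R.as_matrix().T@(np.array([x,y,z])-s["tool_pos"])
    g=np.radians(yaw); G=np.array([[np.cos(g),np.sin(g),0],[np.sin(g),-np.cos(g),0],[0,0,-1]])
    r=(R.inv()*Ro.from_matrix(G)).as_rotvec(degrees=True)
    print("t",round(s["clock"],2),"units",np.round(d/.04,2),"turn",np.round(r/10,2),"F",np.round(s["force"],1),"w",round(s["width"],4),np.round(s["tool_pos"],4))
E
python3 -c "from h import *; go(.4735,.3555,.28)"
```

```text
t 1.2 units [-2.1   7.27 -1.53] turn [ 0.    0.   -2.13] F [-0.2 -0.5  0.2] w 0.0927 [0.2412 0.5494 0.2186]
```

jog_arm([
  {"translation": [0, 0, -0.8], "delta_rot": [0, 0, -0.71]},
  {"translation": [0, 0, -0.7], "delta_rot": [0, 0, -0.71]},
  {"translation": [0, 0, 0], "delta_rot": [0, 0, -0.71]},
  {"translation": [0, 0.5, 0], "delta_rot": [0, 0, 0]},
  {"translation": [0, 0, 0], "delta_rot": [0, 0, 0]},
], claw=0)

```text
clock: 1.82
tool_pos: [0.2629, 0.5479, 0.2778]
eef_rot: [0.0, 0.723, 0.69, -0.0]
force: [-0.4, 0.3, 0.2]
width: 0.0929
```

```bash
python3 -c "from h import *; go(.4735,.3555,.28)"
```

```text
t 1.82 units [-4.56  5.48 -0.05] turn [-0.    0.01 -0.03] F [-0.4  0.3  0.2] w 0.0929 [0.2629 0.5479 0.2778]
```

Works as expected.

jog_arm([
  {"translation": [-0.91, 1, 0], "delta_rot": [0, 0, 0]},
  {"translation": [-0.91, 1, 0], "delta_rot": [0, 0, 0]},
  {"translation": [-0.91, 1, 0], "delta_rot": [0, 0, 0]},
  {"translation": [-0.91, 1, 0], "delta_rot": [0, 0, 0]},
  {"translation": [-0.91, 1, 0], "delta_rot": [0, 0, 0]},
])

```text
clock: 2.45
tool_pos: [0.4544, 0.3566, 0.278]
eef_rot: [-0.0, 0.723, 0.691, -0.0]
force: [0.5, -0.1, 1.0]
width: 0.0929
```

jog_arm([
  {"translation": [0, 0.48, 0], "delta_rot": [0, 0, 0]},
  {"translation": [0, 0, 0.5], "delta_rot": [0, 0, 0]},
  {"translation": [0, 0, 0.5], "delta_rot": [0, 0, 0]},
  {"translation": [0, 0, 0], "delta_rot": [0, 0, 0]},
])

```text
clock: 2.95
tool_pos: [0.4701, 0.3571, 0.2347]
eef_rot: [-0.001, 0.722, 0.692, -0.003]
force: [-0.3, -0.2, 0.5]
width: 0.0928
```

```bash
python3 -c "
from h import *
go(.4735,.3555,.081)
p=vision.camera('side');cv2.imwrite('pics/c1.png',cv2.resize(p['pixels'][40:240,190:390,::-1],None,fx=3,fy=3))"
```

```text
t 2.95 units [-0.02  0.11  3.84] turn [-0.03  0.02  0.  ] F [-0.3 -0.2  0.5] w 0.0928 [0.4701 0.3571 0.2347]
```

View pics/c1.png

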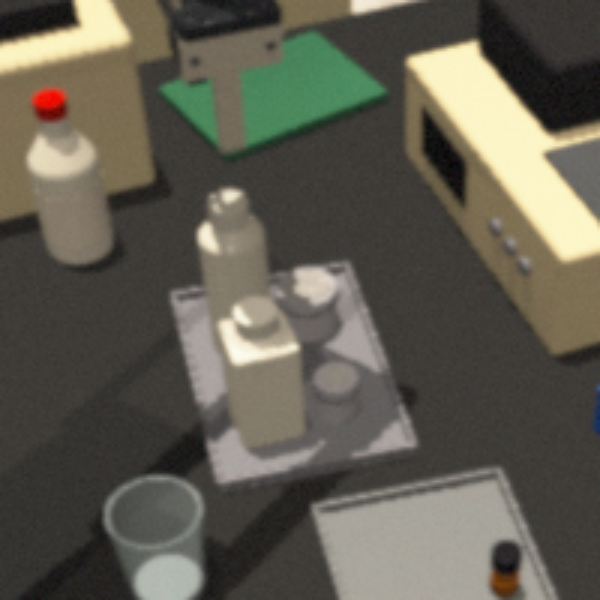

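The gripper hangs over the round bottle (crop (228,200)), so I'll lower it, grip and lift.

jog_arm([
  {"translation": [0, 0.11, 0.8], "delta_rot": [0, 0, 0]},
  {"translation": [0, 0, 0.8], "delta_rot": [0, 0, 0]},
  {"translation": [0, 0, 0.8], "delta_rot": [0, 0, 0]},
  {"translation": [0, 0, 0.8], "delta_rot": [0, 0, 0]},
  {"translation": [0, 0, 0.6], "delta_rot": [0, 0, 0]},
])

```text
clock: 3.62
tool_pos: [0.4763, 0.3578, 0.0859]
eef_rot: [-0.0, 0.722, 0.692, -0.0]
force: [0.5, 0.0, -0.4]
width: 0.0928
```

jog_arm([
  {"translation": [0, 0, 0], "delta_rot": [0, 0, 0]},
  {"translation": [0, 0, 0], "delta_rot": [0, 0, 0]},
  {"translation": [0, 0, 0], "delta_rot": [0, 0, 0]},
])

```text
clock: 4.0
tool_pos: [0.4779, 0.3581, 0.0886]
eef_rot: [0.0, 0.722, 0.692, 0.001]
force: [0.5, 0.6, 0.3]
width: 0.0931
```

jog_arm([
  {"translation": [0, 0, 0], "delta_rot": [0, 0, 0]},
  {"translation": [0, 0, 0], "delta_rot": [0, 0, 0]},
  {"translation": [0, 0, 0], "delta_rot": [0, 0, 0]},
  {"translation": [0, 0, 0], "delta_rot": [0, 0, 0]},
  {"translation": [0, 0, 0], "delta_rot": [0, 0, 0]},
], claw=1)

```text
clock: 4.62
tool_pos: [0.4769, 0.3572, 0.0866]
eef_rot: [0.0, 0.722, 0.692, -0.0]
force: [-0.2, -1.6, -0.9]
width: 0.0555
```

```bash
python3 -c "from h import *; go(.4735,.3555,.081)"
```

```text
t 4.62 units [-0.05 -0.08  0.14] turn [-0.  0. -0.] F [-0.2 -1.6 -0.9] w 0.0555 [0.4769 0.3572 0.0866]
```

jog_arm([
  {"translation": [0, 0, -0.4], "delta_rot": [0, 0, 0]},
  {"translation": [0, 0, -0.8], "delta_rot": [0, 0, 0]},
  {"translation": [0, 0, -0.9], "delta_rot": [0, 0, 0]},
  {"translation": [0, 0, -0.9], "delta_rot": [0, 0, 0]},
  {"translation": [0, 0, -0.7], "delta_rot": [0, 0, 0]},
])

```text
clock: 5.25
tool_pos: [0.4771, 0.3575, 0.2373]
eef_rot: [0.0, 0.722, 0.692, 0.001]
force: [0.5, 0.5, -2.9]
width: 0.056
```

```bash
python3 -c "from h import *; go(.500,-.05,.25)"
```

```text
t 5.25 units [-10.15   1.    -0.33] turn [ 0.01 -0.01 -0.  ] F [ 0.5  0.5 -2.9] w 0.056 [0.4771 0.3575 0.2373]
```

jog_arm([
  {"translation": [-0.6, 0, 0], "delta_rot": [0, 0, 0]},
  {"translation": [-0.9, 0.1, 0], "delta_rot": [0, 0, 0]},
  {"translation": [-1, 0.1, 0], "delta_rot": [0, 0, 0]},
  {"translation": [-1, 0.1, 0], "delta_rot": [0, 0, 0]},
  {"translation": [-1, 0.1, 0], "delta_rot": [0, 0, 0]},
])

```text
clock: 5.88
tool_pos: [0.4851, 0.1756, 0.2353]
eef_rot: [0.0, 0.722, 0.692, 0.0]
force: [0.9, -0.5, -4.1]
width: 0.0558
```

jog_arm([
  {"translation": [-1, 0.1, 0], "delta_rot": [0, 0, 0]},
  {"translation": [-1, 0.1, 0], "delta_rot": [0, 0, 0]},
  {"translation": [-1, 0.1, 0], "delta_rot": [0, 0, 0]},
  {"translation": [-1, 0.1, 0], "delta_rot": [0, 0, 0]},
  {"translation": [-0.9, 0.1, 0], "delta_rot": [0, 0, 0]},
])

```text
clock: 6.5
tool_pos: [0.4969, -0.0213, 0.2354]
eef_rot: [0.0, 0.722, 0.692, 0.0]
force: [0.1, 0.3, -3.6]
width: 0.0555
```

jog_arm([
  {"translation": [-0.5, 0.1, 0], "delta_rot": [0, 0, 0]},
  {"translation": [-0.2, 0, 0.5], "delta_rot": [0, 0, 0]},
  {"translation": [0, 0, 0.8], "delta_rot": [0, 0, 0]},
  {"translation": [0, 0, 0.8], "delta_rot": [0, 0, 0]},
  {"translation": [0, 0, 0.4], "delta_rot": [0, 0, 0]},
])

```text
clock: 7.12
tool_pos: [0.498, -0.047, 0.1315]
eef_rot: [-0.002, 0.722, 0.692, -0.001]
force: [-1.4, 0.4, -4.2]
width: 0.0558
```

```bash
python3 -c "from h import *; go(.500,-.05,.0876)"
```

```text
t 7.12 units [-0.07  0.06  1.1 ] turn [-0.02 -0.01  0.  ] F [-1.4  0.4 -4.2] w 0.0558 [ 0.498  -0.047   0.1315]
```

jog_arm([
  {"translation": [0, 0, 0.5], "delta_rot": [0, 0, 0]},
  {"translation": [0, 0, 0.3], "delta_rot": [0, 0, 0]},
  {"translation": [0, 0, 0], "delta_rot": [0, 0, 0]},
  {"translation": [0, 0, 0], "delta_rot": [0, 0, 0]},
])

```text
clock: 7.62
tool_pos: [0.5006, -0.0481, 0.1036]
eef_rot: [0.001, 0.722, 0.692, 0.0]
force: [0.6, 0.5, -3.9]
width: 0.0557
```

```bash
python3 -c "from h import *; go(.500,-.05,.0866)"
```

```text
t 7.62 units [-0.05 -0.01  0.42] turn [ 0.01  0.   -0.  ] F [ 0.6  0.5 -3.9] w 0.0557 [ 0.5006 -0.0481  0.1036]
```

jog_arm([
  {"translation": [0, 0, 0.2], "delta_rot": [0, 0, 0]},
  {"translation": [0, 0, 0.15], "delta_rot": [0, 0, 0]},
  {"translation": [0, 0, 0.06], "delta_rot": [0, 0, 0]},
  {"translation": [0, 0, 0], "delta_rot": [0, 0, 0]},
  {"translation": [0, 0, 0], "delta_rot": [0, 0, 0]},
])

```text
clock: 8.25
tool_pos: [0.5003, -0.0481, 0.0866]
eef_rot: [0.0, 0.722, 0.692, 0.0]
force: [-0.1, 0.5, -0.1]
width: 0.0555
```

```bash
python3 -c "from h import *; go(.500,-.05,.0866)"
```

```text
t 8.25 units [-0.05 -0.01 -0.  ] turn [ 0.  0. -0.] F [-0.1  0.5 -0.1] w 0.0555 [ 0.5003 -0.0481  0.0866]
```

jog_arm([
  {"translation": [0, 0, 0], "delta_rot": [0, 0, 0]},
  {"translation": [0, 0, 0], "delta_rot": [0, 0, 0]},
  {"translation": [0, 0, 0], "delta_rot": [0, 0, 0]},
  {"translation": [0, 0, 0], "delta_rot": [0, 0, 0]},
], claw=0)

```text
clock: 8.75
tool_pos: [0.5, -0.048, 0.0863]
eef_rot: [0.0, 0.722, 0.692, 0.0]
force: [-0.3, 0.8, 0.5]
width: 0.0903
```

jog_arm([
  {"translation": [0, 0, -0.5], "delta_rot": [0, 0, 0]},
  {"translation": [0, 0, -0.9], "delta_rot": [0, 0, 0]},
  {"translation": [0, 0, -0.9], "delta_rot": [0, 0, 0]},
  {"translation": [0, 0, -0.4], "delta_rot": [0, 0, 0]},
  {"translation": [0.5, -0.1, 0], "delta_rot": [0, 0, 0]},
])

```text
clock: 9.38
tool_pos: [0.4978, -0.0286, 0.1955]
eef_rot: [0.001, 0.722, 0.691, 0.001]
force: [-0.3, 0.2, -0.1]
width: 0.093
```

jog_arm([
  {"translation": [1, -0.15, 0], "delta_rot": [0, 0, 0]},
  {"translation": [1, -0.15, 0], "delta_rot": [0, 0, 0]},
  {"translation": [1, -0.15, 0], "delta_rot": [0, 0, 0]},
  {"translation": [1, -0.15, 0], "delta_rot": [0, 0, 0]},
  {"translation": [1, 0, 0], "delta_rot": [0, 0, 0]},
])

```text
clock: 10.0
tool_pos: [0.4804, 0.1741, 0.1933]
eef_rot: [-0.0, 0.722, 0.692, -0.001]
force: [0.5, -0.2, 0.1]
width: 0.0929
```

jog_arm([
  {"translation": [1, 0, 0], "delta_rot": [0, 0, 0]},
  {"translation": [0.5, 0, 0], "delta_rot": [0, 0, 0]},
  {"translation": [0, 0, 0], "delta_rot": [0, 0, 0]},
  {"translation": [0, 0, 0], "delta_rot": [0, 0, 0]},
])

```text
clock: 10.5
tool_pos: [0.4837, 0.2319, 0.1938]
eef_rot: [0.0, 0.722, 0.692, -0.001]
force: [0.9, -0.4, 0.1]
width: 0.0929
```

```bash
python3 -c "from h import *; go(.458,.248,.071)"
```

```text
t 10.5 units [ 0.38 -0.66  3.07] turn [-0.  0. -0.] F [ 0.9 -0.4  0.1] w 0.0929 [0.4837 0.2319 0.1938]
```

jog_arm([
  {"translation": [0.38, -0.64, 0], "delta_rot": [0, 0, 0]},
  {"translation": [0, 0, 0.4], "delta_rot": [0, 0, 0]},
  {"translation": [0, 0, 0], "delta_rot": [0, 0, 0]},
  {"translation": [0, 0, 0], "delta_rot": [0, 0, 0]},
])

```text
clock: 11.0
tool_pos: [0.4592, 0.2483, 0.1781]
eef_rot: [0.0, 0.722, 0.692, -0.0]
force: [0.4, 0.3, -0.1]
width: 0.0935
```

```bash
python3 -c "from h import *; go(.458,.248,.071)"
```

```text
t 11.0 units [-0.01 -0.03  2.68] turn [-0.    0.   -0.01] F [ 0.4  0.3 -0.1] w 0.0935 [0.4592 0.2483 0.1781]
```

jog_arm([
  {"translation": [0, -0.03, 0.7], "delta_rot": [0, 0, 0]},
  {"translation": [0, 0, 0.8], "delta_rot": [0, 0, 0]},
  {"translation": [0, 0, 0.7], "delta_rot": [0, 0, 0]},
  {"translation": [0, 0, 0.48], "delta_rot": [0, 0, 0]},
  {"translation": [0, 0, 0], "delta_rot": [0, 0, 0]},
])

```text
clock: 11.62
tool_pos: [0.4568, 0.2485, 0.0697]
eef_rot: [-0.0, 0.722, 0.692, -0.001]
force: [-0.4, -0.2, 0.9]
width: 0.0931
```

jog_arm([
  {"translation": [0, 0, 0], "delta_rot": [0, 0, 0]},
  {"translation": [0, 0, 0], "delta_rot": [0, 0, 0]},
  {"translation": [0, 0, 0], "delta_rot": [0, 0, 0]},
  {"translation": [0, 0, 0], "delta_rot": [0, 0, 0]},
  {"translation": [0, 0, 0], "delta_rot": [0, 0, 0]},
], claw=1)

```text
clock: 12.25
tool_pos: [0.4578, 0.2493, 0.0714]
eef_rot: [0.0, 0.722, 0.692, 0.0]
force: [-0.8, 0.8, 2.4]
width: 0.0562
```

```bash
python3 -c "from h import *; go(.5125,.069,.13)"
```

```text
t 12.25 units [-4.45  1.56 -1.46] turn [ 0. -0. -0.] F [-0.8  0.8  2.4] w 0.0562 [0.4578 0.2493 0.0714]
```

jog_arm([
  {"translation": [0, 0, -0.4], "delta_rot": [0, 0, 0]},
  {"translation": [0, 0, -0.7], "delta_rot": [0, 0, 0]},
  {"translation": [-0.3, 0.1, -0.4], "delta_rot": [0, 0, 0]},
  {"translation": [-0.8, 0.3, 0], "delta_rot": [0, 0, 0]},
  {"translation": [-1, 0.4, 0], "delta_rot": [0, 0, 0]},
])

```text
clock: 12.88
tool_pos: [0.4863, 0.1629, 0.1317]
eef_rot: [0.0, 0.721, 0.693, 0.0]
force: [0.5, -0.3, -3.7]
width: 0.0558
```

jog_arm([
  {"translation": [-1, 0.4, 0], "delta_rot": [0, 0, 0]},
  {"translation": [-0.9, 0.3, 0], "delta_rot": [0, 0, 0]},
  {"translation": [-0.4, 0.06, 0], "delta_rot": [0, 0, 0]},
  {"translation": [0, 0, 0], "delta_rot": [0, 0, 0]},
  {"translation": [0, 0, 0], "delta_rot": [0, 0, 0]},
])

```text
clock: 13.5
tool_pos: [0.5122, 0.0714, 0.131]
eef_rot: [-0.0, 0.722, 0.692, 0.0]
force: [-1.1, 0.8, -3.2]
width: 0.056
```

```bash
python3 -c "from h import *; go(.5125,.069,.0714)"
```

```text
t 13.5 units [-0.06  0.01  1.49] turn [-0. -0.  0.] F [-1.1  0.8 -3.2] w 0.056 [0.5122 0.0714 0.131 ]
```

jog_arm([
  {"translation": [-0.05, 0, 0.5], "delta_rot": [0, 0, 0]},
  {"translation": [0, 0, 0.5], "delta_rot": [0, 0, 0]},
  {"translation": [0, 0, 0.25], "delta_rot": [0, 0, 0]},
  {"translation": [0, 0, 0], "delta_rot": [0, 0, 0]},
  {"translation": [0, 0, 0], "delta_rot": [0, 0, 0]},
])

```text
clock: 14.12
tool_pos: [0.513, 0.0691, 0.0819]
eef_rot: [0.0, 0.722, 0.692, 0.0]
force: [-0.5, 0.1, -3.8]
width: 0.0556
```

jog_arm([
  {"translation": [0, 0, 0.12], "delta_rot": [0, 0, 0]},
  {"translation": [0, 0, 0.1], "delta_rot": [0, 0, 0]},
  {"translation": [0, 0, 0], "delta_rot": [0, 0, 0]},
  {"translation": [0, 0, 0], "delta_rot": [0, 0, 0]},
])

```text
clock: 14.62
tool_pos: [0.5125, 0.0687, 0.0722]
eef_rot: [-0.0, 0.722, 0.692, -0.0]
force: [-0.5, -0.0, -3.2]
width: 0.0561
```

```bash
python3 -c "from h import *; go(.5125,.069,.0714)"
```

```text
t 14.62 units [0.01 0.   0.02] turn [-0.  0. -0.] F [-0.5 -0.  -3.2] w 0.0561 [0.5125 0.0687 0.0722]
```

jog_arm([
  {"translation": [0, 0, 0.05], "delta_rot": [0, 0, 0]},
  {"translation": [0, 0, 0], "delta_rot": [0, 0, 0]},
])

```text
clock: 14.88
tool_pos: [0.5132, 0.0687, 0.0714]
eef_rot: [0.001, 0.722, 0.692, 0.001]
force: [-2.9, -0.6, 5.1]
width: 0.0557
```

jog_arm([
  {"translation": [0, 0, 0], "delta_rot": [0, 0, 0]},
  {"translation": [0, 0, 0], "delta_rot": [0, 0, 0]},
  {"translation": [0, 0, 0], "delta_rot": [0, 0, 0]},
  {"translation": [0, 0, 0], "delta_rot": [0, 0, 0]},
], claw=0)

```text
clock: 15.38
tool_pos: [0.5124, 0.0687, 0.0701]
eef_rot: [-0.0, 0.722, 0.692, -0.0]
force: [-0.3, -0.8, -1.1]
width: 0.0903
```

jog_arm([
  {"translation": [0, 0, -0.5], "delta_rot": [0, 0, 0]},
  {"translation": [0, 0, -0.9], "delta_rot": [0, 0, 0]},
  {"translation": [0, 0, -0.6], "delta_rot": [0, 0, 0]},
  {"translation": [0.5, 0, 0], "delta_rot": [0, 0, 0]},
  {"translation": [1, 0, 0], "delta_rot": [0, 0, 0]},
])

```text
clock: 16.0
tool_pos: [0.5156, 0.1284, 0.1509]
eef_rot: [0.001, 0.723, 0.691, 0.0]
force: [0.6, 0.3, 0.4]
width: 0.0933
```

jog_arm([
  {"translation": [1, 0, 0], "delta_rot": [0, 0, 0]},
  {"translation": [1, 0, 0], "delta_rot": [0, 0, 0]},
  {"translation": [1, 0.2, 0], "delta_rot": [0, 0, 0]},
  {"translation": [1, 0.2, 0], "delta_rot": [0, 0, 0]},
  {"translation": [1, 0.2, 0], "delta_rot": [0, 0, 0]},
])

```text
clock: 16.62
tool_pos: [0.5475, 0.3288, 0.1501]
eef_rot: [0.0, 0.722, 0.692, -0.0]
force: [-0.0, -0.6, 0.8]
width: 0.0928
```

jog_arm([
  {"translation": [0.6, 0.2, 0], "delta_rot": [0, 0, 0]},
  {"translation": [0, 0, 0], "delta_rot": [0, 0, 0]},
  {"translation": [0, 0, 0], "delta_rot": [0, 0, 0]},
], claw=0.27)

```text
clock: 17.0
tool_pos: [0.5561, 0.3505, 0.1498]
eef_rot: [0.0, 0.722, 0.692, -0.0]
force: [0.7, -0.1, 0.4]
width: 0.0696
```

```bash
python3 -c "
from h import *
go(.5367,.356,.017)
p=vision.camera('side');q=vision.camera('top')
a=cv2.resize(p['pixels'][95:305,230:400,::-1],(486,600));b=cv2.resize(q['pixels'][165:285,335-75:395,::-1],(304,270))
c=np.zeros((600,790,3),np.uint8);c[:,:486]=a;c[:270,486:]=b;cv2.imwrite('pics/c2.png',c)"
```

```text
t 17.0 units [ 0.12 -0.49  3.32] turn [-0.  0. -0.] F [ 0.7 -0.1  0.4] w 0.0696 [0.5561 0.3505 0.1498]
```

View pics/c2.png

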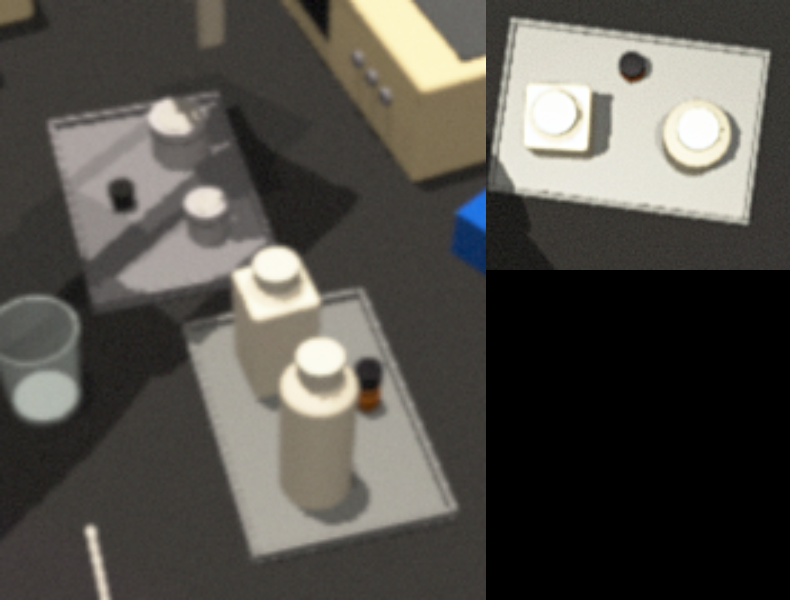

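Both bottles stand upright in the side tray (round near crop (318,430), square at (275,320)). The vial, stopper and tins haven't moved. Next is the wide tin.

jog_arm([
  {"translation": [0.12, -0.49, 0.4], "delta_rot": [0, 0, 0]},
  {"translation": [0, 0, 0.8], "delta_rot": [0, 0, 0]},
  {"translation": [0, 0, 0.6], "delta_rot": [0, 0, 0]},
  {"translation": [0, 0, 0], "delta_rot": [0, 0, 0]},
  {"translation": [0, 0, 0], "delta_rot": [0, 0, 0]},
])

```text
clock: 17.73
tool_pos: [0.5377, 0.3566, 0.0796]
eef_rot: [0.0, 0.722, 0.692, 0.001]
force: [0.2, -0.3, -0.3]
width: 0.0676
```

```bash
python3 -c "from h import *; go(.5367,.356,.017)"
```

```text
t 17.73 units [-0.02 -0.03  1.56] turn [ 0.01 -0.   -0.  ] F [ 0.2 -0.3 -0.3] w 0.0676 [0.5377 0.3566 0.0796]
```

jog_arm([
  {"translation": [-0.02, -0.03, 0.5], "delta_rot": [0, 0, 0]},
  {"translation": [0, 0, 0.5], "delta_rot": [0, 0, 0]},
  {"translation": [0, 0, 0.4], "delta_rot": [0, 0, 0]},
  {"translation": [0, 0, 0.15], "delta_rot": [0, 0, 0]},
  {"translation": [0, 0, 0], "delta_rot": [0, 0, 0]},
])

```text
clock: 18.35
tool_pos: [0.5353, 0.3558, 0.0154]
eef_rot: [-0.0, 0.722, 0.692, -0.001]
force: [-0.2, 0.6, -0.3]
width: 0.068
```

jog_arm([
  {"translation": [0, 0, 0], "delta_rot": [0, 0, 0]},
  {"translation": [0, 0, 0], "delta_rot": [0, 0, 0]},
  {"translation": [0, 0, 0], "delta_rot": [0, 0, 0]},
  {"translation": [0, 0, 0], "delta_rot": [0, 0, 0]},
], claw=1)

```text
clock: 18.85
tool_pos: [0.5364, 0.3564, 0.0172]
eef_rot: [0.0, 0.722, 0.692, 0.001]
force: [-0.4, 0.7, 4.0]
width: 0.0535
```

```bash
python3 -c "from h import *; go(.5367,.356,.017)"
```

```text
t 18.85 units [-0.01  0.01  0.  ] turn [ 0.01 -0.01 -0.  ] F [-0.4  0.7  4. ] w 0.0535 [0.5364 0.3564 0.0172]
```

jog_arm([
  {"translation": [0, 0, -0.4], "delta_rot": [0, 0, 0]},
  {"translation": [0, 0, -0.9], "delta_rot": [0, 0, 0]},
  {"translation": [0, 0, -1], "delta_rot": [0, 0, 0]},
  {"translation": [0, 0, -1], "delta_rot": [0, 0, 0]},
  {"translation": [-0.5, 0, -1], "delta_rot": [0, 0, 0]},
])

```text
clock: 19.48
tool_pos: [0.5341, 0.3364, 0.1896]
eef_rot: [-0.0, 0.721, 0.693, -0.0]
force: [0.4, -0.1, -4.3]
width: 0.0535
```

jog_arm([
  {"translation": [-0.8, 0, -0.6], "delta_rot": [0, 0, 0]},
  {"translation": [-1, 0, -0.2], "delta_rot": [0, 0, 0]},
  {"translation": [-1, 0, 0], "delta_rot": [0, 0, 0]},
  {"translation": [-1, 0, 0], "delta_rot": [0, 0, 0]},
  {"translation": [-1, 0, 0], "delta_rot": [0, 0, 0]},
])

```text
clock: 20.1
tool_pos: [0.526, 0.1428, 0.2204]
eef_rot: [-0.0, 0.722, 0.692, -0.0]
force: [0.6, -1.0, -3.9]
width: 0.0538
```

jog_arm([
  {"translation": [-1, 0, 0], "delta_rot": [0, 0, 0]},
  {"translation": [-1, 0, 0], "delta_rot": [0, 0, 0]},
  {"translation": [-1, 0, 0], "delta_rot": [0, 0, 0]},
  {"translation": [-1, 0, 0], "delta_rot": [0, 0, 0]},
  {"translation": [-1, 0, 0], "delta_rot": [0, 0, 0]},
])

```text
clock: 20.72
tool_pos: [0.5177, -0.0568, 0.2205]
eef_rot: [-0.0, 0.722, 0.692, -0.0]
force: [0.4, -0.1, -3.6]
width: 0.0535
```

jog_arm([
  {"translation": [-1, 0, 0], "delta_rot": [0, 0, 0]},
  {"translation": [-1, 0, 0], "delta_rot": [0, 0, 0]},
  {"translation": [-1, 0, 0], "delta_rot": [0, 0, 0]},
  {"translation": [-1, 0, 0], "delta_rot": [0, 0, 0]},
  {"translation": [-0.8, 0, 0], "delta_rot": [0, 0, 0]},
])

```text
clock: 21.35
tool_pos: [0.5095, -0.2487, 0.2204]
eef_rot: [-0.0, 0.722, 0.692, -0.0]
force: [-0.2, 0.3, -3.2]
width: 0.0538
```

jog_arm([
  {"translation": [-0.4, 0, 0], "delta_rot": [0, 0, 0]},
  {"translation": [0, 0, 0], "delta_rot": [0, 0, 0]},
  {"translation": [0, 0, 0], "delta_rot": [0, 0, 0]},
])

```text
clock: 21.72
tool_pos: [0.5098, -0.2622, 0.2202]
eef_rot: [-0.0, 0.722, 0.692, 0.0]
force: [0.7, 0.4, -4.1]
width: 0.0534
```

```bash
python3 -c "from h import *; go(.5155,-.297,.1)"
```

```text
t 21.73 units [-0.86  0.18  3.  ] turn [-0. -0.  0.] F [ 0.7  0.4 -4.1] w 0.0534 [ 0.5098 -0.2622  0.2202]
```

jog_arm([
  {"translation": [-0.88, 0.17, 0], "delta_rot": [0, 0, 0]},
  {"translation": [0, 0, 0.8], "delta_rot": [0, 0, 0]},
  {"translation": [0, 0, 1], "delta_rot": [0, 0, 0]},
  {"translation": [0, 0, 0.9], "delta_rot": [0, 0, 0]},
  {"translation": [0, 0, 0.3], "delta_rot": [0, 0, 0]},
])

```text
clock: 22.35
tool_pos: [0.5137, -0.2965, 0.0974]
eef_rot: [-0.002, 0.721, 0.693, -0.0]
force: [0.1, -0.7, -3.6]
width: 0.0535
```

jog_arm([
  {"translation": [0, 0, 0], "delta_rot": [0, 0, 0]},
  {"translation": [0, 0, 0], "delta_rot": [0, 0, 0]},
  {"translation": [0, 0, 0], "delta_rot": [0, 0, 0]},
])

```text
clock: 22.72
tool_pos: [0.5162, -0.2996, 0.1023]
eef_rot: [0.002, 0.722, 0.692, 0.0]
force: [0.3, 0.5, -4.0]
width: 0.0538
```

```bash
python3 -c "
from h import *
go(.515,-.2975,.0798)
p=vision.camera('side');q=vision.camera('top')
a=cv2.resize(p['pixels'][290:410,330:480,::-1],(500,400));b=cv2.resize(q['pixels'][165:265,430:530,::-1],(290,290))
c=np.zeros((400,790,3),np.uint8);c[:,:500]=a;c[:290,500:]=b;cv2.imwrite('pics/c3.png',c)"
```

```text
t 22.73 units [ 0.05 -0.03  0.56] turn [ 0.02  0.01 -0.  ] F [ 0.3  0.5 -4. ] w 0.0538 [ 0.5162 -0.2996  0.1023]
```

View pics/c3.png

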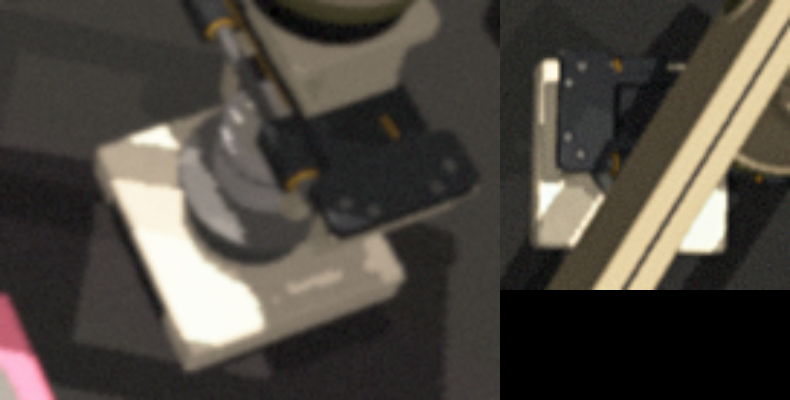

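The view shows the tin over the plate but mostly hidden by the gripper, so I'll lower in small steps and watch the force.

jog_arm([
  {"translation": [0.05, -0.02, 0.12], "delta_rot": [0, 0, 0]},
  {"translation": [0, 0, 0.1], "delta_rot": [0, 0, 0]},
  {"translation": [0, 0, 0.08], "delta_rot": [0, 0, 0]},
  {"translation": [0, 0, 0], "delta_rot": [0, 0, 0]},
  {"translation": [0, 0, 0], "delta_rot": [0, 0, 0]},
])

```text
clock: 23.45
tool_pos: [0.5143, -0.2969, 0.0882]
eef_rot: [-0.0, 0.722, 0.692, -0.0]
force: [0.2, 0.4, -3.9]
width: 0.0532
```

```bash
python3 -c "from h import *; go(.515,-.2975,.0798)"
```

```text
t 23.45 units [-0.01  0.02  0.21] turn [-0.  0. -0.] F [ 0.2  0.4 -3.9] w 0.0532 [ 0.5143 -0.2969  0.0882]
```

jog_arm([
  {"translation": [0, 0.02, 0.05], "delta_rot": [0, 0, 0]},
  {"translation": [0, 0, 0.05], "delta_rot": [0, 0, 0]},
  {"translation": [0, 0, 0.05], "delta_rot": [0, 0, 0]},
  {"translation": [0, 0, 0.04], "delta_rot": [0, 0, 0]},
  {"translation": [0, 0, 0], "delta_rot": [0, 0, 0]},
])

```text
clock: 24.08
tool_pos: [0.5153, -0.2971, 0.0808]
eef_rot: [0.0, 0.722, 0.692, 0.0]
force: [0.8, -1.4, 0.2]
width: 0.0539
```

jog_arm([
  {"translation": [0, 0, 0], "delta_rot": [0, 0, 0]},
  {"translation": [0, 0, 0], "delta_rot": [0, 0, 0]},
])

```text
clock: 24.32
tool_pos: [0.5153, -0.2971, 0.0809]
eef_rot: [0.0, 0.722, 0.692, 0.0]
force: [0.8, -1.2, -0.3]
width: 0.0533
```

```bash
python3 -c "from h import *; go(.515,-.2975,.0798)"
```

```text
t 24.32 units [-0.01 -0.01  0.03] turn [ 0.  0. -0.] F [ 0.8 -1.2 -0.3] w 0.0533 [ 0.5153 -0.2971  0.0809]
```

jog_arm([
  {"translation": [0, 0, 0], "delta_rot": [0, 0, 0]},
  {"translation": [0, 0, 0], "delta_rot": [0, 0, 0]},
  {"translation": [0, 0, 0], "delta_rot": [0, 0, 0]},
  {"translation": [0, 0, 0], "delta_rot": [0, 0, 0]},
], claw=0.1)

```text
clock: 24.82
tool_pos: [0.5151, -0.2969, 0.0806]
eef_rot: [-0.0, 0.722, 0.692, -0.0]
force: [1.1, 0.7, -0.4]
width: 0.0831
```

jog_arm([
  {"translation": [0, 0, -0.4], "delta_rot": [0, 0, 0]},
  {"translation": [0, 0, -0.9], "delta_rot": [0, 0, 0]},
  {"translation": [0, 0, -1], "delta_rot": [0, 0, 0]},
  {"translation": [0.5, 0, -1], "delta_rot": [0, 0, 0]},
  {"translation": [1, 0, -0.3], "delta_rot": [0, 0, 0]},
])

```text
clock: 25.45
tool_pos: [0.519, -0.2382, 0.2298]
eef_rot: [0.003, 0.723, 0.691, 0.001]
force: [0.3, -0.1, 0.1]
width: 0.0833
```

jog_arm([
  {"translation": [1, 0, 0], "delta_rot": [0, 0, 0]},
  {"translation": [1, 0, 0], "delta_rot": [0, 0, 0]},
  {"translation": [1, 0, 0], "delta_rot": [0, 0, 0]},
  {"translation": [1, 0, 0], "delta_rot": [0, 0, 0]},
  {"translation": [1, 0, 0], "delta_rot": [0, 0, 0]},
])

```text
clock: 26.08
tool_pos: [0.5262, -0.0359, 0.2262]
eef_rot: [0.001, 0.722, 0.692, 0.001]
force: [-0.2, 0.4, -0.0]
width: 0.0838
```

jog_arm([
  {"translation": [1, 0, 0], "delta_rot": [0, 0, 0]},
  {"translation": [1, 0, 0], "delta_rot": [0, 0, 0]},
  {"translation": [1, 0, 0], "delta_rot": [0, 0, 0]},
  {"translation": [1, 0, 0], "delta_rot": [0, 0, 0]},
  {"translation": [1, 0, 0], "delta_rot": [0, 0, 0]},
])

```text
clock: 26.7
tool_pos: [0.5346, 0.1641, 0.2262]
eef_rot: [0.0, 0.722, 0.692, 0.001]
force: [-0.1, -0.3, -0.3]
width: 0.0836
```

jog_arm([
  {"translation": [1, 0, 0], "delta_rot": [0, 0, 0]},
  {"translation": [0.8, 0, 0], "delta_rot": [0, 0, 0]},
  {"translation": [0.3, 0, 0], "delta_rot": [0, 0, 0]},
  {"translation": [0, 0, 0], "delta_rot": [0, 0, 0]},
  {"translation": [0, 0, 0], "delta_rot": [0, 0, 0]},
], claw=0.4)

```text
clock: 27.32
tool_pos: [0.5382, 0.2455, 0.2249]
eef_rot: [0.0, 0.722, 0.692, -0.0]
force: [0.3, 0.3, -0.7]
width: 0.0559
```

```bash
python3 -c "
from h import *
go(.520,.2418,.017)
p=vision.camera('side');q=vision.camera('top')
a=cv2.resize(p['pixels'][300:400,350:450,::-1],(400,400),interpolation=2);b=cv2.resize(q['pixels'][180:260,435:515,::-1],(400,400),interpolation=2)
cv2.imwrite('pics/c4.png',np.hstack([a,b]))"
```

```text
t 27.32 units [-0.11 -0.45  5.2 ] turn [ 0.    0.   -0.01] F [ 0.3  0.3 -0.7] w 0.0559 [0.5382 0.2455 0.2249]
```

View pics/c4.png

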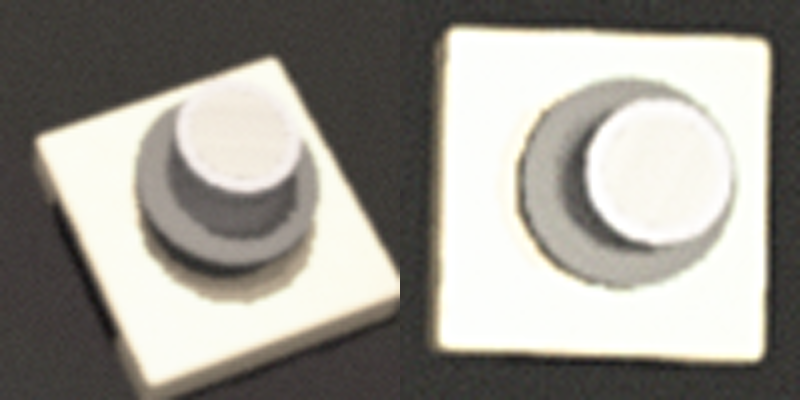

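```bash
python3 -c "
from h import *
q=vision.camera('top');p=vision.camera('side')
f=lambda p,q,z,o,k: np.round(atz(p,[o[0]+(q[0]+.5)/k-.5,o[1]+(q[1]+.5)/k-.5],z),4)
print('top tin',f(q,(259.5,171),.1096,(435,180),5),'plate',f(q,(228,183),.0676,(435,180),5))
print('side tin',f(p,(238,136),.1096,(350,300),4),'plate',f(p,(228,189),.0676,(350,300),4))
# predicted plate outline extents in crop for given centre
for c in [(.515,-.297),(.5155,-.299)]:
  A=np.linspace(0,6.28,200)
  for cam,o,k in((p,(350,300),4),(q,(435,180),5)):
    P=np.array([(proj(cam,[c[0]+.042*np.cos(a),c[1]+.042*np.sin(a),.0676])-o+.5)*k-.5 for a in A]);print(c,P.min(0).round(),P.max(0).round())
"
```

```text
top tin [ 0.5152 -0.2973] plate [ 0.5157 -0.2966]
side tin [ 0.5137 -0.2989] plate [ 0.5126 -0.3039]
(0.515, -0.297) [132.  91.] [319. 262.]
(0.515, -0.297) [120.  77.] [338. 293.]
(0.5155, -0.299) [135.  94.] [323. 266.]
(0.5155, -0.299) [126.  76.] [343. 291.]
```

jog_arm([
  {"translation": [-0.11, -0.45, 0.5], "delta_rot": [0, 0, 0]},
  {"translation": [0, 0, 1], "delta_rot": [0, 0, 0]},
  {"translation": [0, 0, 1], "delta_rot": [0, 0, 0]},
  {"translation": [0, 0, 0.7], "delta_rot": [0, 0, 0]},
  {"translation": [0, 0, 0.4], "delta_rot": [0, 0, 0]},
])

```text
clock: 28.15
tool_pos: [0.5189, 0.2422, 0.0789]
eef_rot: [-0.0, 0.722, 0.692, -0.001]
force: [0.1, -0.1, -0.1]
width: 0.0558
```

jog_arm([
  {"translation": [0, 0, 0], "delta_rot": [0, 0, 0]},
  {"translation": [0, 0, 0], "delta_rot": [0, 0, 0]},
])

```text
clock: 28.4
tool_pos: [0.5209, 0.2433, 0.0822]
eef_rot: [0.0, 0.722, 0.692, 0.001]
force: [-0.1, -0.8, -0.3]
width: 0.0558
```

```bash
python3 -c "from h import *; go(.520,.2418,.017)"
```

```text
t 28.4 units [-0.04 -0.02  1.63] turn [ 0.01 -0.   -0.  ] F [-0.1 -0.8 -0.3] w 0.0558 [0.5209 0.2433 0.0822]
```

The wide tin sits within about 1–2 mm of the plate centre. Now the small tin.

jog_arm([
  {"translation": [-0.04, -0.02, 0.5], "delta_rot": [0, 0, 0]},
  {"translation": [0, 0, 0.5], "delta_rot": [0, 0, 0]},
  {"translation": [0, 0, 0.4], "delta_rot": [0, 0, 0]},
  {"translation": [0, 0, 0.2], "delta_rot": [0, 0, 0]},
  {"translation": [0, 0, 0], "delta_rot": [0, 0, 0]},
])

```text
clock: 29.02
tool_pos: [0.5182, 0.2412, 0.0156]
eef_rot: [-0.0, 0.722, 0.692, -0.001]
force: [-0.5, -0.5, -0.6]
width: 0.0563
```

jog_arm([
  {"translation": [0, 0, 0], "delta_rot": [0, 0, 0]},
  {"translation": [0, 0, 0], "delta_rot": [0, 0, 0]},
  {"translation": [0, 0, 0], "delta_rot": [0, 0, 0]},
  {"translation": [0, 0, 0], "delta_rot": [0, 0, 0]},
], claw=1)

```text
clock: 29.52
tool_pos: [0.5196, 0.2418, 0.0175]
eef_rot: [0.0, 0.722, 0.692, 0.001]
force: [-0.3, 1.1, 4.6]
width: 0.0373
```

```bash
python3 -c "from h import *; go(.520,.2418,.017)"
```

```text
t 29.52 units [0.   0.01 0.01] turn [ 0.01 -0.   -0.  ] F [-0.3  1.1  4.6] w 0.0373 [0.5196 0.2418 0.0175]
```

jog_arm([
  {"translation": [0, 0, -0.4], "delta_rot": [0, 0, 0]},
  {"translation": [0, 0, -0.9], "delta_rot": [0, 0, 0]},
  {"translation": [0, 0, -1], "delta_rot": [0, 0, 0]},
  {"translation": [0, 0, -1], "delta_rot": [0, 0, 0]},
  {"translation": [0, 0, -1], "delta_rot": [0, 0, 0]},
])

```text
clock: 30.15
tool_pos: [0.5184, 0.2411, 0.1905]
eef_rot: [0.0, 0.722, 0.692, -0.0]
force: [1.2, -0.2, -2.0]
width: 0.0374
```

jog_arm([
  {"translation": [-0.5, 0, -0.7], "delta_rot": [0, 0, 0]},
  {"translation": [-1, 0, -0.2], "delta_rot": [0, 0, 0]},
  {"translation": [-1, 0.1, 0], "delta_rot": [0, 0, 0]},
  {"translation": [-1, 0.1, 0], "delta_rot": [0, 0, 0]},
  {"translation": [-1, 0.1, 0], "delta_rot": [0, 0, 0]},
])

```text
clock: 30.78
tool_pos: [0.5228, 0.0597, 0.2252]
eef_rot: [0.0, 0.722, 0.692, -0.0]
force: [0.3, -0.1, -1.7]
width: 0.0375
```

jog_arm([
  {"translation": [-1, 0, 0], "delta_rot": [0, 0, 0]},
  {"translation": [-1, 0, 0], "delta_rot": [0, 0, 0]},
  {"translation": [-1, 0, 0], "delta_rot": [0, 0, 0]},
  {"translation": [-1, 0, 0], "delta_rot": [0, 0, 0]},
  {"translation": [-1, 0, 0], "delta_rot": [0, 0, 0]},
])

```text
clock: 31.4
tool_pos: [0.5143, -0.14, 0.2252]
eef_rot: [-0.0, 0.722, 0.692, -0.0]
force: [0.2, -0.4, -1.9]
width: 0.0377
```

jog_arm([
  {"translation": [-1, 0, 0], "delta_rot": [0, 0, 0]},
  {"translation": [-1, 0, 0], "delta_rot": [0, 0, 0]},
  {"translation": [-1, 0, 0], "delta_rot": [0, 0, 0]},
  {"translation": [-0.6, 0, 0], "delta_rot": [0, 0, 0]},
  {"translation": [-0.2, 0, 0], "delta_rot": [0, 0, 0]},
])

```text
clock: 32.02
tool_pos: [0.5082, -0.2914, 0.2247]
eef_rot: [-0.0, 0.722, 0.692, -0.0]
force: [-0.3, -0.4, -3.0]
width: 0.0376
```

jog_arm([
  {"translation": [0, 0, 0], "delta_rot": [0, 0, 0]},
  {"translation": [0, 0, 0], "delta_rot": [0, 0, 0]},
])

```text
clock: 32.28
tool_pos: [0.5088, -0.2894, 0.2247]
eef_rot: [-0.0, 0.721, 0.693, 0.0]
force: [-0.1, 0.4, -1.7]
width: 0.0378
```

```bash
python3 -c "from h import *; go(.515,-.2973,.14)"
```

```text
t 32.27 units [-0.19  0.16  2.12] turn [-0.   -0.    0.01] F [-0.1  0.4 -1.7] w 0.0378 [ 0.5088 -0.2894  0.2247]
```

jog_arm([
  {"translation": [-0.19, 0.16, 0.3], "delta_rot": [0, 0, 0]},
  {"translation": [0, 0, 0.8], "delta_rot": [0, 0, 0]},
  {"translation": [0, 0, 0.8], "delta_rot": [0, 0, 0]},
  {"translation": [0, 0, 0.4], "delta_rot": [0, 0, 0]},
  {"translation": [0, 0, 0], "delta_rot": [0, 0, 0]},
])

```text
clock: 32.9
tool_pos: [0.5139, -0.2977, 0.1309]
eef_rot: [-0.002, 0.722, 0.692, -0.0]
force: [-0.5, -0.2, -1.3]
width: 0.0375
```

jog_arm([
  {"translation": [0, 0, 0], "delta_rot": [0, 0, 0]},
  {"translation": [0, 0, 0], "delta_rot": [0, 0, 0]},
  {"translation": [0, 0, 0], "delta_rot": [0, 0, 0]},
])

```text
clock: 33.28
tool_pos: [0.5152, -0.2989, 0.1338]
eef_rot: [0.001, 0.722, 0.692, 0.0]
force: [-0.1, -0.1, -1.8]
width: 0.0375
```

```bash
python3 -c "from h import *; go(.515,-.2973,.1175)"
```

```text
t 33.27 units [ 0.04 -0.01  0.41] turn [ 0.01  0.01 -0.  ] F [-0.1 -0.1 -1.8] w 0.0375 [ 0.5152 -0.2989  0.1338]
```

jog_arm([
  {"translation": [0.04, 0, 0.1], "delta_rot": [0, 0, 0]},
  {"translation": [0, 0, 0.08], "delta_rot": [0, 0, 0]},
  {"translation": [0, 0, 0.04], "delta_rot": [0, 0, 0]},
  {"translation": [0, 0, 0], "delta_rot": [0, 0, 0]},
  {"translation": [0, 0, 0], "delta_rot": [0, 0, 0]},
])

```text
clock: 33.9
tool_pos: [0.5147, -0.2969, 0.1239]
eef_rot: [0.0, 0.722, 0.692, -0.0]
force: [0.2, -0.5, -3.3]
width: 0.037
```

jog_arm([
  {"translation": [0, 0, 0.04], "delta_rot": [0, 0, 0]},
  {"translation": [0, 0, 0.04], "delta_rot": [0, 0, 0]},
  {"translation": [0, 0, 0.03], "delta_rot": [0, 0, 0]},
  {"translation": [0, 0, 0], "delta_rot": [0, 0, 0]},
  {"translation": [0, 0, 0], "delta_rot": [0, 0, 0]},
])

```text
clock: 34.52
tool_pos: [0.5148, -0.2969, 0.1196]
eef_rot: [0.0, 0.722, 0.692, -0.0]
force: [-0.3, 0.1, -1.5]
width: 0.0377
```

```bash
python3 -c "from h import *; go(.515,-.2973,.1175)"
```

```text
t 34.52 units [-0.01  0.01  0.05] turn [ 0.  0. -0.] F [-0.3  0.1 -1.5] w 0.0377 [ 0.5148 -0.2969  0.1196]
```

jog_arm([
  {"translation": [0, 0, 0.04], "delta_rot": [0, 0, 0]},
  {"translation": [0, 0, 0.03], "delta_rot": [0, 0, 0]},
  {"translation": [0, 0, 0], "delta_rot": [0, 0, 0]},
  {"translation": [0, 0, 0], "delta_rot": [0, 0, 0]},
])

```text
clock: 35.02
tool_pos: [0.5148, -0.2969, 0.1168]
eef_rot: [0.0, 0.722, 0.692, 0.0]
force: [0.0, -0.4, 0.7]
width: 0.0373
```

```bash
python3 -c "from h import *; go(.515,-.2973,.1175)"
```

```text
t 35.02 units [-0.01  0.01 -0.02] turn [ 0.  0. -0.] F [ 0.  -0.4  0.7] w 0.0373 [ 0.5148 -0.2969  0.1168]
```

jog_arm([
  {"translation": [0, 0, 0], "delta_rot": [0, 0, 0]},
  {"translation": [0, 0, 0], "delta_rot": [0, 0, 0]},
  {"translation": [0, 0, 0], "delta_rot": [0, 0, 0]},
], claw=0.3)

```text
clock: 35.4
tool_pos: [0.5147, -0.2968, 0.1166]
eef_rot: [-0.0, 0.722, 0.692, 0.0]
force: [0.4, -0.8, 0.2]
width: 0.0622
```

jog_arm([
  {"translation": [0, 0, -0.4], "delta_rot": [0, 0, 0]},
  {"translation": [0, 0, -0.9], "delta_rot": [0, 0, 0]},
  {"translation": [0, 0, -0.9], "delta_rot": [0, 0, 0]},
  {"translation": [0.5, 0, -0.5], "delta_rot": [0, 0, 0]},
  {"translation": [1, 0, 0], "delta_rot": [0, 0, 0]},
])

```text
clock: 36.02
tool_pos: [0.5182, -0.2368, 0.2275]
eef_rot: [0.002, 0.722, 0.691, 0.001]
force: [0.3, 0.2, -0.7]
width: 0.0647
```

jog_arm([
  {"translation": [1, 0, 0], "delta_rot": [0, 0, 0]},
  {"translation": [1, 0, 0], "delta_rot": [0, 0, 0]},
  {"translation": [1, 0, 0], "delta_rot": [0, 0, 0]},
  {"translation": [1, 0, 0], "delta_rot": [0, 0, 0]},
  {"translation": [1, 0, 0], "delta_rot": [0, 0, 0]},
], claw=0)

```text
clock: 36.65
tool_pos: [0.525, -0.0346, 0.2247]
eef_rot: [-0.0, 0.722, 0.692, 0.0]
force: [-0.4, 0.3, 0.9]
width: 0.0925
```

jog_arm([
  {"translation": [1, 0, 0], "delta_rot": [0, 0, 0]},
  {"translation": [1, 0, 0], "delta_rot": [0, 0, 0]},
  {"translation": [0.5, 0, 0], "delta_rot": [0, 0, 0]},
  {"translation": [0, 0, 0], "delta_rot": [0, 0, 0]},
  {"translation": [0, 0, 0], "delta_rot": [0, 0, 0]},
])

```text
clock: 37.28
tool_pos: [0.5295, 0.0629, 0.2246]
eef_rot: [0.0, 0.722, 0.692, -0.0]
force: [0.0, -0.9, -0.2]
width: 0.0928
```

```bash
python3 -c "
from h import *
go(.5125,.0687,.0714)
p=vision.camera('side');q=vision.camera('top')
a=cv2.resize(p['pixels'][300:400,350:450,::-1],(400,400),interpolation=2);b=cv2.resize(q['pixels'][180:260,435:515,::-1],(400,400),interpolation=2)
cv2.imwrite('pics/c5.png',np.hstack([a,b]))"
```

```text
t 37.27 units [ 0.13 -0.43  3.83] turn [-0.  0.  0.] F [ 0.  -0.9 -0.2] w 0.0928 [0.5295 0.0629 0.2246]
```

View pics/c5.png

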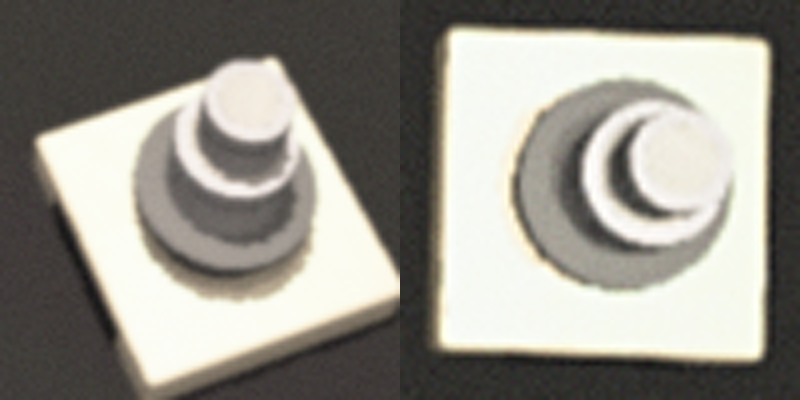

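The stack stands upright, with the small tin's top at top-crop (680,160) on the wide tin's top at (655,172). I'll measure centring while moving on to the square bottle.

```bash
python3 -c "
from h import *
q=vision.camera('top');p=vision.camera('side')
f=lambda p,q,z,o,k: np.round(atz(p,[o[0]+(q[0]+.5)/k-.5,o[1]+(q[1]+.5)/k-.5],z),4)
print('top small',f(q,(280,159),.1406,(435,180),5),'side small',f(p,(248.5,100),.1406,(350,300),4))
"
```

```text
top small [ 0.5158 -0.2963] side small [ 0.5143 -0.2979]
```

jog_arm([
  {"translation": [0.13, -0.43, 0.2], "delta_rot": [0, 0, 0]},
  {"translation": [0, 0, 0.7], "delta_rot": [0, 0, 0]},
  {"translation": [0, 0, 0.3], "delta_rot": [0, 0, 0]},
  {"translation": [0, 0, 0], "delta_rot": [0, 0, 0]},
  {"translation": [0, 0, 0], "delta_rot": [0, 0, 0]},
])

```text
clock: 38.1
tool_pos: [0.5135, 0.0686, 0.1776]
eef_rot: [0.0, 0.722, 0.692, 0.0]
force: [-0.3, 0.1, -0.0]
width: 0.0929
```

```bash
python3 -c "from h import *; go(.5128,.0687,.0706)"
```

```text
t 38.1 units [ 0.   -0.02  2.67] turn [ 0.01 -0.   -0.  ] F [-0.3  0.1 -0. ] w 0.0929 [0.5135 0.0686 0.1776]
```

jog_arm([
  {"translation": [0, -0.02, 0.6], "delta_rot": [0, 0, 0]},
  {"translation": [0, 0, 0.8], "delta_rot": [0, 0, 0]},
  {"translation": [0, 0, 0.7], "delta_rot": [0, 0, 0]},
  {"translation": [0, 0, 0.54], "delta_rot": [0, 0, 0]},
  {"translation": [0, 0, 0], "delta_rot": [0, 0, 0]},
])

```text
clock: 38.72
tool_pos: [0.5112, 0.0687, 0.0702]
eef_rot: [-0.001, 0.722, 0.692, -0.001]
force: [0.4, -0.2, -0.2]
width: 0.0931
```

jog_arm([
  {"translation": [0, 0, 0], "delta_rot": [0, 0, 0]},
  {"translation": [0, 0, 0], "delta_rot": [0, 0, 0]},
])

```text
clock: 38.98
tool_pos: [0.5134, 0.0688, 0.0727]
eef_rot: [0.001, 0.722, 0.692, 0.001]
force: [0.9, -0.6, -0.3]
width: 0.0928
```

jog_arm([
  {"translation": [0, 0, 0], "delta_rot": [0, 0, 0]},
  {"translation": [0, 0, 0], "delta_rot": [0, 0, 0]},
  {"translation": [0, 0, 0], "delta_rot": [0, 0, 0]},
  {"translation": [0, 0, 0], "delta_rot": [0, 0, 0]},
], claw=1)

```text
clock: 39.48
tool_pos: [0.5121, 0.0688, 0.071]
eef_rot: [-0.0, 0.722, 0.692, -0.0]
force: [-0.2, -0.7, 0.3]
width: 0.0576
```

```bash
python3 -c "from h import *; go(.5128,.0687,.0706)"
```

```text
t 39.48 units [-0.    0.02  0.01] turn [-0.  0. -0.] F [-0.2 -0.7  0.3] w 0.0576 [0.5121 0.0688 0.071 ]
```

jog_arm([
  {"translation": [0, 0, 0], "delta_rot": [0, 0, 0]},
  {"translation": [0, 0, -0.4], "delta_rot": [0, 0, 0]},
  {"translation": [0, 0, -0.7], "delta_rot": [0, 0, 0]},
  {"translation": [0.3, -0.1, -0.4], "delta_rot": [0, 0, 0]},
  {"translation": [0.8, -0.4, 0], "delta_rot": [0, 0, 0]},
])

```text
clock: 40.1
tool_pos: [0.4954, 0.1139, 0.1335]
eef_rot: [0.001, 0.723, 0.691, 0.002]
force: [0.3, 0.7, -4.8]
width: 0.0556
```

jog_arm([
  {"translation": [1, -0.4, 0], "delta_rot": [0, 0, 0]},
  {"translation": [1, -0.4, 0], "delta_rot": [0, 0, 0]},
  {"translation": [0.9, -0.2, 0], "delta_rot": [0, 0, 0]},
  {"translation": [0.4, 0, 0], "delta_rot": [0, 0, 0]},
  {"translation": [0, 0, 0], "delta_rot": [0, 0, 0]},
])

```text
clock: 40.72
tool_pos: [0.4593, 0.248, 0.1312]
eef_rot: [0.0, 0.721, 0.693, -0.0]
force: [-0.0, -0.5, -4.4]
width: 0.0557
```

jog_arm([
  {"translation": [0, 0, 0], "delta_rot": [0, 0, 0]},
  {"translation": [0, 0, 0], "delta_rot": [0, 0, 0]},
])

```text
clock: 40.98
tool_pos: [0.4598, 0.2461, 0.131]
eef_rot: [0.0, 0.722, 0.692, -0.0]
force: [0.7, -0.0, -4.3]
width: 0.056
```

```bash
python3 -c "from h import *; go(.4578,.2487,.071)"
```

```text
t 40.98 units [ 0.06 -0.05  1.5 ] turn [-0.    0.   -0.01] F [ 0.7 -0.  -4.3] w 0.056 [0.4598 0.2461 0.131 ]
```

jog_arm([
  {"translation": [0.05, -0.05, 0.5], "delta_rot": [0, 0, 0]},
  {"translation": [0, 0, 0.5], "delta_rot": [0, 0, 0]},
  {"translation": [0, 0, 0.25], "delta_rot": [0, 0, 0]},
  {"translation": [0, 0, 0], "delta_rot": [0, 0, 0]},
  {"translation": [0, 0, 0], "delta_rot": [0, 0, 0]},
])

```text
clock: 41.6
tool_pos: [0.4583, 0.2493, 0.0819]
eef_rot: [0.0, 0.722, 0.692, 0.001]
force: [0.3, 0.1, -3.7]
width: 0.056
```

jog_arm([
  {"translation": [0, 0, 0], "delta_rot": [0, 0, 0]},
  {"translation": [0, 0, 0], "delta_rot": [0, 0, 0]},
])

```text
clock: 41.85
tool_pos: [0.458, 0.2494, 0.0817]
eef_rot: [0.0, 0.722, 0.692, 0.0]
force: [0.3, -0.1, -2.3]
width: 0.0559
```

```bash
python3 -c "from h import *; go(.4578,.2487,.071)"
```

```text
t 41.85 units [-0.02 -0.    0.27] turn [ 0.01 -0.   -0.  ] F [ 0.3 -0.1 -2.3] w 0.0559 [0.458  0.2494 0.0817]
```

jog_arm([
  {"translation": [-0.02, 0, 0.1], "delta_rot": [0, 0, 0]},
  {"translation": [0, 0, 0.1], "delta_rot": [0, 0, 0]},
  {"translation": [0, 0, 0.05], "delta_rot": [0, 0, 0]},
  {"translation": [0, 0, 0.03], "delta_rot": [0, 0, 0]},
  {"translation": [0, 0, 0], "delta_rot": [0, 0, 0]},
])

```text
clock: 42.48
tool_pos: [0.4578, 0.2484, 0.071]
eef_rot: [0.0, 0.722, 0.692, 0.0]
force: [-4.8, -3.8, 7.8]
width: 0.0561
```

```bash
python3 -c "from h import *; go(.4578,.2487,.071)"
```

```text
t 42.48 units [ 0.01 -0.    0.  ] turn [ 0.  0. -0.] F [-4.8 -3.8  7.8] w 0.0561 [0.4578 0.2484 0.071 ]
```

jog_arm([
  {"translation": [0, 0, 0], "delta_rot": [0, 0, 0]},
  {"translation": [0, 0, 0], "delta_rot": [0, 0, 0]},
  {"translation": [0, 0, 0], "delta_rot": [0, 0, 0]},
  {"translation": [0, 0, 0], "delta_rot": [0, 0, 0]},
], claw=0)

```text
clock: 42.98
tool_pos: [0.4576, 0.2484, 0.0698]
eef_rot: [-0.0, 0.722, 0.692, -0.0]
force: [-0.5, 0.5, 0.4]
width: 0.0904
```

jog_arm([
  {"translation": [0, 0, -0.5], "delta_rot": [0, 0, 0]},
  {"translation": [0, 0, -0.9], "delta_rot": [0, 0, 0]},
  {"translation": [0, 0, -1], "delta_rot": [0, 0, 0]},
  {"translation": [0, 0, -0.8], "delta_rot": [0, 0, 0]},
  {"translation": [-0.6, 0.2, 0], "delta_rot": [0, 0, 0]},
])

```text
clock: 43.6
tool_pos: [0.4662, 0.2256, 0.2016]
eef_rot: [0.001, 0.721, 0.693, 0.003]
force: [0.7, -0.2, -1.3]
width: 0.0928
```

jog_arm([
  {"translation": [-1, 0.2, 0], "delta_rot": [0, 0, 0]},
  {"translation": [-1, 0.2, 0], "delta_rot": [0, 0, 0]},
  {"translation": [-1, 0.2, 0], "delta_rot": [0, 0, 0]},
  {"translation": [-1, 0.2, 0], "delta_rot": [0, 0, 0]},
  {"translation": [-1, 0.2, 0], "delta_rot": [0, 0, 0]},
])

```text
clock: 44.22
tool_pos: [0.4962, 0.0213, 0.1979]
eef_rot: [0.0, 0.722, 0.692, 0.0]
force: [0.4, 0.0, -0.6]
width: 0.093
```

jog_arm([
  {"translation": [-1, 0.2, 0], "delta_rot": [0, 0, 0]},
  {"translation": [-0.6, 0, 0], "delta_rot": [0, 0, 0]},
  {"translation": [-0.2, 0, 0], "delta_rot": [0, 0, 0]},
  {"translation": [0, 0, 0], "delta_rot": [0, 0, 0]},
  {"translation": [0, 0, 0], "delta_rot": [0, 0, 0]},
])

```text
clock: 44.85
tool_pos: [0.5011, -0.0487, 0.1978]
eef_rot: [-0.0, 0.722, 0.692, 0.0]
force: [0.1, -0.7, -1.4]
width: 0.0931
```

```bash
python3 -c "from h import *; go(.5003,-.0481,.0866)"
```

```text
t 44.85 units [ 0.01 -0.02  2.78] turn [ 0. -0.  0.] F [ 0.1 -0.7 -1.4] w 0.0931 [ 0.5011 -0.0487  0.1978]
```

jog_arm([
  {"translation": [0, -0.02, 0.6], "delta_rot": [0, 0, 0]},
  {"translation": [0, 0, 0.8], "delta_rot": [0, 0, 0]},
  {"translation": [0, 0, 0.8], "delta_rot": [0, 0, 0]},
  {"translation": [0, 0, 0.5], "delta_rot": [0, 0, 0]},
  {"translation": [0, 0, 0.1], "delta_rot": [0, 0, 0]},
])

```text
clock: 45.48
tool_pos: [0.4991, -0.0485, 0.0843]
eef_rot: [-0.001, 0.721, 0.693, -0.001]
force: [-0.5, -0.8, 0.2]
width: 0.0929
```

jog_arm([
  {"translation": [0, 0, 0], "delta_rot": [0, 0, 0]},
  {"translation": [0, 0, 0], "delta_rot": [0, 0, 0]},
  {"translation": [0, 0, 0], "delta_rot": [0, 0, 0]},
])

```text
clock: 45.85
tool_pos: [0.5011, -0.0497, 0.0869]
eef_rot: [0.001, 0.722, 0.692, 0.001]
force: [-0.1, -0.5, -0.6]
width: 0.0928
```

jog_arm([
  {"translation": [0, 0, 0], "delta_rot": [0, 0, 0]},
  {"translation": [0, 0, 0], "delta_rot": [0, 0, 0]},
  {"translation": [0, 0, 0], "delta_rot": [0, 0, 0]},
  {"translation": [0, 0, 0], "delta_rot": [0, 0, 0]},
  {"translation": [0, 0, 0], "delta_rot": [0, 0, 0]},
], claw=1)

```text
clock: 46.48
tool_pos: [0.5003, -0.0496, 0.0858]
eef_rot: [-0.0, 0.722, 0.692, 0.0]
force: [0.1, 0.6, 0.4]
width: 0.0561
```

```bash
python3 -c "from h import *; go(.5003,-.0481,.0866)"
```

```text
t 46.48 units [ 0.04 -0.   -0.02] turn [-0. -0. -0.] F [0.1 0.6 0.4] w 0.0561 [ 0.5003 -0.0496  0.0858]
```

jog_arm([
  {"translation": [0, 0, -0.4], "delta_rot": [0, 0, 0]},
  {"translation": [0, 0, -0.9], "delta_rot": [0, 0, 0]},
  {"translation": [0, 0, -1], "delta_rot": [0, 0, 0]},
  {"translation": [0, 0, -0.9], "delta_rot": [0, 0, 0]},
  {"translation": [0, 0, -0.5], "delta_rot": [0, 0, 0]},
])

```text
clock: 47.1
tool_pos: [0.501, -0.0498, 0.2367]
eef_rot: [0.001, 0.722, 0.692, 0.001]
force: [0.6, 0.7, -3.8]
width: 0.0558
```

jog_arm([
  {"translation": [0.6, -0.1, 0], "delta_rot": [0, 0, 0]},
  {"translation": [0.9, -0.1, 0], "delta_rot": [0, 0, 0]},
  {"translation": [1, -0.1, 0], "delta_rot": [0, 0, 0]},
  {"translation": [1, -0.1, 0], "delta_rot": [0, 0, 0]},
  {"translation": [1, -0.1, 0], "delta_rot": [0, 0, 0]},
])

```text
clock: 47.72
tool_pos: [0.4872, 0.1322, 0.2333]
eef_rot: [-0.0, 0.722, 0.692, -0.001]
force: [0.2, -1.3, -3.8]
width: 0.0557
```

jog_arm([
  {"translation": [1, -0.1, 0], "delta_rot": [0, 0, 0]},
  {"translation": [1, -0.1, 0], "delta_rot": [0, 0, 0]},
  {"translation": [1, -0.1, 0], "delta_rot": [0, 0, 0]},
  {"translation": [1, -0.1, 0], "delta_rot": [0, 0, 0]},
  {"translation": [0.9, -0.1, 0], "delta_rot": [0, 0, 0]},
])

```text
clock: 48.35
tool_pos: [0.4754, 0.3289, 0.2331]
eef_rot: [-0.0, 0.722, 0.692, -0.001]
force: [1.1, -0.1, -3.8]
width: 0.0558
```

jog_arm([
  {"translation": [0.5, 0, 0], "delta_rot": [0, 0, 0]},
  {"translation": [0.2, 0, 0], "delta_rot": [0, 0, 0]},
  {"translation": [0, 0, 0], "delta_rot": [0, 0, 0]},
  {"translation": [0, 0, 0], "delta_rot": [0, 0, 0]},
])

```text
clock: 48.85
tool_pos: [0.4776, 0.3546, 0.2338]
eef_rot: [0.0, 0.722, 0.692, -0.0]
force: [-0.6, 1.4, -3.1]
width: 0.0554
```

```bash
python3 -c "from h import *; go(.4769,.3567,.0858)"
```

```text
t 48.85 units [ 0.05 -0.02  3.7 ] turn [-0.    0.   -0.01] F [-0.6  1.4 -3.1] w 0.0554 [0.4776 0.3546 0.2338]
```

jog_arm([
  {"translation": [0.05, -0.02, 0.5], "delta_rot": [0, 0, 0]},
  {"translation": [0, 0, 0.9], "delta_rot": [0, 0, 0]},
  {"translation": [0, 0, 0.9], "delta_rot": [0, 0, 0]},
  {"translation": [0, 0, 0.7], "delta_rot": [0, 0, 0]},
  {"translation": [0, 0, 0.2], "delta_rot": [0, 0, 0]},
])

```text
clock: 49.48
tool_pos: [0.4745, 0.356, 0.102]
eef_rot: [-0.001, 0.722, 0.692, -0.003]
force: [-0.2, 0.5, -3.7]
width: 0.0557
```

jog_arm([
  {"translation": [0, 0, 0], "delta_rot": [0, 0, 0]},
  {"translation": [0, 0, 0], "delta_rot": [0, 0, 0]},
  {"translation": [0, 0, 0], "delta_rot": [0, 0, 0]},
])

```text
clock: 49.85
tool_pos: [0.4775, 0.3583, 0.1074]
eef_rot: [0.0, 0.722, 0.692, 0.001]
force: [-0.1, -0.0, -3.9]
width: 0.0556
```

```bash
python3 -c "from h import *; go(.4769,.3567,.0858)"
```

```text
t 49.85 units [-0.04 -0.01  0.54] turn [ 0.01 -0.01 -0.  ] F [-0.1 -0.  -3.9] w 0.0556 [0.4775 0.3583 0.1074]
```

jog_arm([
  {"translation": [-0.03, -0.01, 0.2], "delta_rot": [0, 0, 0]},
  {"translation": [0, 0, 0.15], "delta_rot": [0, 0, 0]},
  {"translation": [0, 0, 0.06], "delta_rot": [0, 0, 0]},
  {"translation": [0, 0, 0], "delta_rot": [0, 0, 0]},
  {"translation": [0, 0, 0], "delta_rot": [0, 0, 0]},
])

```text
clock: 50.48
tool_pos: [0.4763, 0.3566, 0.0896]
eef_rot: [0.0, 0.722, 0.692, 0.0]
force: [-0.1, 0.3, -3.3]
width: 0.0556
```

```bash
python3 -c "from h import *; go(.4769,.3567,.0858)"
```

```text
t 50.48 units [0.   0.02 0.1 ] turn [ 0. -0. -0.] F [-0.1  0.3 -3.3] w 0.0556 [0.4763 0.3566 0.0896]
```

jog_arm([
  {"translation": [0, 0.02, 0.04], "delta_rot": [0, 0, 0]},
  {"translation": [0, 0, 0.04], "delta_rot": [0, 0, 0]},
  {"translation": [0, 0, 0.03], "delta_rot": [0, 0, 0]},
  {"translation": [0, 0, 0], "delta_rot": [0, 0, 0]},
  {"translation": [0, 0, 0], "delta_rot": [0, 0, 0]},
])

```text
clock: 51.1
tool_pos: [0.4773, 0.3566, 0.0858]
eef_rot: [0.0, 0.722, 0.692, 0.0]
force: [-1.5, -2.1, 5.6]
width: 0.056
```

```bash
python3 -c "from h import *; go(.4769,.3567,.0858)"
```

```text
t 51.1 units [ 0.   -0.01 -0.  ] turn [ 0. -0. -0.] F [-1.5 -2.1  5.6] w 0.056 [0.4773 0.3566 0.0858]
```

Seated. I'll release, rise, clear away and check.

jog_arm([
  {"translation": [0, 0, 0], "delta_rot": [0, 0, 0]},
  {"translation": [0, 0, 0], "delta_rot": [0, 0, 0]},
  {"translation": [0, 0, 0], "delta_rot": [0, 0, 0]},
  {"translation": [0, 0, 0], "delta_rot": [0, 0, 0]},
], claw=0)

```text
clock: 51.6
tool_pos: [0.4769, 0.3565, 0.0849]
eef_rot: [-0.0, 0.722, 0.692, -0.0]
force: [0.3, -0.3, 0.5]
width: 0.0906
```

jog_arm([
  {"translation": [0, 0, -0.5], "delta_rot": [0, 0, 0]},
  {"translation": [0, 0, -0.9], "delta_rot": [0, 0, 0]},
  {"translation": [0, 0, -1], "delta_rot": [0, 0, 0]},
  {"translation": [0, 0, -1], "delta_rot": [0, 0, 0]},
  {"translation": [0, 0, -1], "delta_rot": [0, 0, 0]},
])

```text
clock: 52.22
tool_pos: [0.477, 0.3566, 0.2643]
eef_rot: [0.0, 0.722, 0.692, 0.001]
force: [-0.1, 0.7, -0.7]
width: 0.0931
```

jog_arm([
  {"translation": [0.5, -1, -0.3], "delta_rot": [0, 0, 0]},
  {"translation": [1, -1, 0], "delta_rot": [0, 0, 0]},
  {"translation": [1, -1, 0], "delta_rot": [0, 0, 0]},
  {"translation": [1, -1, 0], "delta_rot": [0, 0, 0]},
  {"translation": [0.5, -1, 0], "delta_rot": [0, 0, 0]},
])

```text
clock: 52.85
tool_pos: [0.2822, 0.5264, 0.2746]
eef_rot: [-0.0, 0.722, 0.692, 0.001]
force: [-1.1, 0.3, 0.2]
width: 0.0929
```

jog_arm([
  {"translation": [0, 0, 0], "delta_rot": [0, 0, 0]},
  {"translation": [0, 0, 0], "delta_rot": [0, 0, 0]},
  {"translation": [0, 0, 0], "delta_rot": [0, 0, 0]},
])

```text
clock: 53.22
tool_pos: [0.285, 0.5241, 0.2736]
eef_rot: [0.0, 0.722, 0.692, 0.0]
force: [0.4, 0.2, -0.7]
width: 0.0931
```

```bash
python3 -c "
from h import *
go(.3,.5,.27)
p=vision.camera('side');q=vision.camera('top')
a=cv2.resize(p['pixels'][90:390,230:450,::-1],(440,600));b=cv2.resize(q['pixels'][175:285,110:255,::-1],(360,273),interpolation=2)
c=np.zeros((600,800,3),np.uint8);c[:,:440]=a;c[:273,440:]=b;cv2.imwrite('pics/c6.png',c)
cv2.imwrite('pics/c7.png',cv2.resize(q['pixels'][175:285,110:255,::-1],None,fx=5,fy=5,interpolation=2))"
```

```text
t 53.23 units [-0.59  0.4   0.09] turn [ 0.   -0.   -0.01] F [ 0.4  0.2 -0.7] w 0.0931 [0.285  0.5241 0.2736]
```

View pics/c6.png

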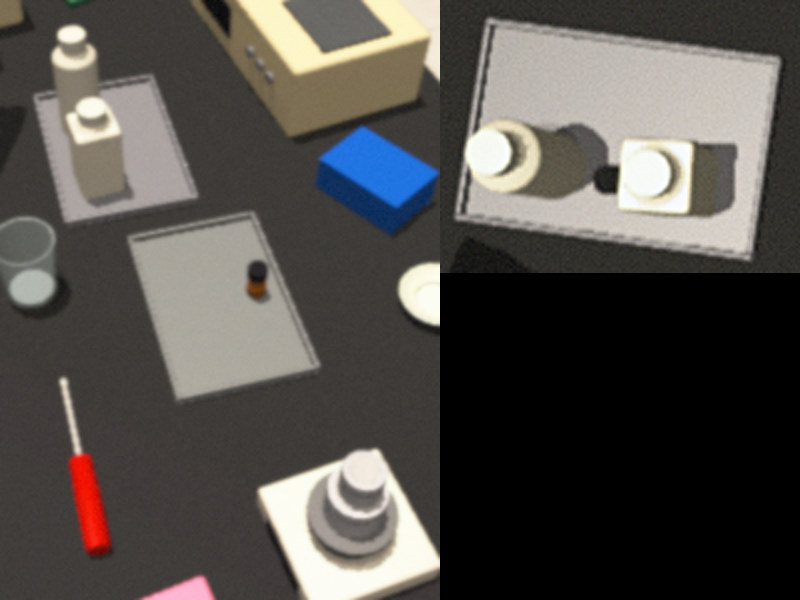

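View pics/c7.png

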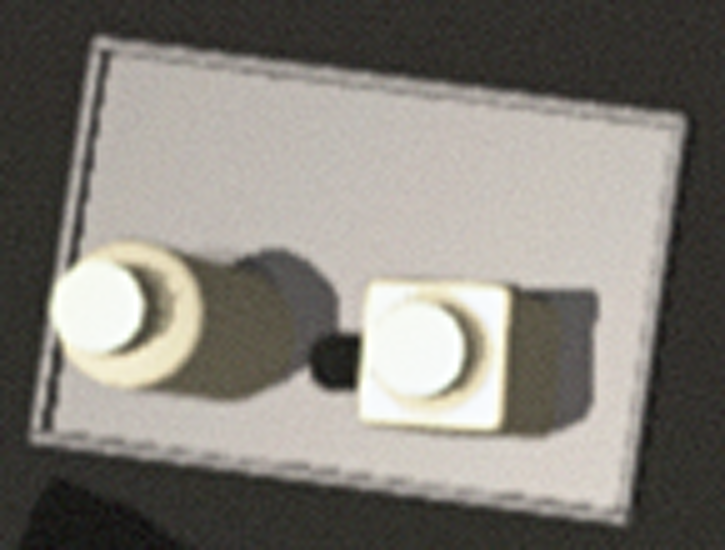

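Both bottles are back within about 1 mm in the top view: round cap at crop (101,307) against (103,308) at the start, square cap at (418,349) against (417,352). The stack stands, and the stopper and vial haven't moved.

```bash
python3 -c "
from h import *
print(ticket.close_job())"
```

```text
the job is handed in; nothing more can be done
None
```

The job is done and handed in at about 53 s of the 138 s allowed. I moved both bottles to the side tray, loaded the lift, then stood the bottles back in the spill tray.

- **Tins:** I lowered each tin onto the lift in small steps and let go once the wrist force was near zero. By my estimate the plate sank about 12–13 mm in all, well short of its 30 mm stop. By my measurements the wide tin is within about 1–2 mm of the plate centre, and the small tin within about 1 mm of the wide tin's.
- **Bottles:** Compared with the first picture, both caps are back within about 1 mm, and the square bottle faces much the same way. Setting the bottles back down peaked at about 8 N.
- **Other objects:** The stopper and vial look unmoved, everything is upright, and the arm is clear of it all.

**Disagreements:** The top and side views differ by about 2 mm on the tins, which is within the stated calibration. My one hand-read plate centre from the later side picture was 5–7 mm off. I did not use it, because the visible rim of the plate gave its upper edge poorly and the rim's left and right edges fitted the top view.

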